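# Load the bottle carrier in reverse order

## Robot

A 6-joint arm with a two-finger parallel gripper is mounted at the origin on a cart in front of the work surface, level with it; the furniture and walls round the work are solid. World frame = base frame: x ahead of the robot, y to its left, z up, the work surface at z = 0. Lengths are in mm, angles in rad, forces in N, time in s.
With the tool pointing down it reaches from about 350 to 875 mm from the base axis. Payload 4.2 kg.
Tool frame: the origin (TCP) lies at the very end of the fingers, on their centre line; the grasp point (between the pads) lies 19 mm behind it (arm.grasp_offset is the distance from the TCP to the grasp point, in mm); z points along the fingers, y is the direction in which the jaws open and shut (so a half turn about z gives the same grasp; the last joint's range is limited). The gripper opens to 85 mm and grips with 20 to 120 N. Pads are 22 mm wide; open, the fingers measure 114 mm over their backs; the gripper's body (76 mm by 85 mm) begins 54 mm behind the grasp point. The pads swing forward as they close: fully open they stand 13 mm farther back than shut.
Start: joints at [1.539, 0.385, 0.008, 0, -1.194, -0.259], TCP at [179.167, 598.747, 231.312] pointing down, gripper open.
Joint ranges: [-3.14, 3.14], [-1.21, 2.06], [-1.07, 1.41], [-3.16, 2.05], [-2.99, -0.16], [-3.1, 3.1]. Speed limits (rad/s): [2.79, 2.79, 3.14, 3.14, 3.14, 3.14].

## Interface

Orientations are given as a unit quaternion [x, y, z, w].
In Python, from bench import arm gives the robot as it stands.
- The arm moves only by the tool arm_command, never from a script. Its argument "commands" is one flat list of numbers, 4 for each row, row after row: the shift along the tool's x, y, z in m, then the turn about the tool's z in degrees. In form: [tx, ty, tz, roll, tx, ty, tz, roll, ...]. A call has exactly 5 rows; each row shifts and turns the pose as measured when the row begins, along the tool's axes as they then stand; what a row does not reach is not made up. A row lasts 1/10 s, in which the tool goes at most 50 mm and 8.59 degrees, less where a joint would pass 70% of its speed; a pose out of reach is approached as far as the arm can. A call with a gripper value outside its range is refused whole. "jaw" is the opening, from 0 (shut) to 1 (fully open), set as the call begins (left out, the last holds). The fingers move at their own pace and stop on an object; the grip force is fixed at half the most. Time passes only in rows, so rows that do not move let the fingers close, or fill a call up. It gives the time, the measured TCP pose, the force and the opening at its end, in the units of the state.
- arm.read_state(): the state, without advancing time (a new reading comes with each control period).
- arm.get_image(name): name is "side" or "top" or "wrist"; returns the picture (384x512x3 uint8, red, green, blue); there is no depth.
- arm.camera_info(name): a dict with "camera_matrix" (3x3 intrinsics, pixels), "world_from_camera" (4x4, takes a point from camera to world coordinates). Camera axes: x right, y down, z forward; pixel columns grow to the right and rows downward; lengths in mm; the calibration is good to about 2 mm. The wrist camera is an equidistant fisheye: a pixel r from the principal point sees the ray r / f radians off the axis. A picture is of the moment at which its call begins: read the wrist's pose just before it. camera_info takes no time and is no camera call; for the wrist camera it gives the pose at the moment of the call.
- arm.job_done(): hands the job in, once; it reports no verdict.
Trained networks look in the newest picture that a camera, given by its name, has taken for a name from the list of things; names that differ only in an ending like _2 or _b are one class to them, and where a whole thing is asked for, a point or a joint stands for the part that bears it (a point fixed in the world has none). Each returns a list of dicts, best first, with "confidence" (0 to 1); they miss things now and then, are a little off and sometimes report something else, mostly with a low value. They report only what shows in the picture. A call takes as long as a camera call. They do not tell look-alikes from the thing itself.
- arm.regions_of(camera, target): "mask" (384x512 bool, what is visible of it).
- arm.place_of(camera, target): "centre" ([x, y, z] in mm, in the coordinates of the camera as it stood for that picture, good to about 4 mm: a listed point, or the origin of a listed thing).
The state is a dict: "clock": time; "joints": joint angles; "joint_vel": joint speeds; "joint_efforts": joint torques, N m; "position": TCP position; "ee_rot": TCP orientation; "contact_force": force on the tool from outside, world axes, zero at the start; "wrist_torque": the same for the moment, N m; "gripper_width": finger opening in mm.
Only numpy, scipy, OpenCV 4.12 (cv2) and the standard library are available. Lean on these libraries where they do the work, as an engineer would, in place of code of your own. Each camera call takes 0.05 s, during which the arm holds its last target.

## Task

Move the four reagent bottles, one at a time, from the grey sectional rack into the empty white carrier in the reverse order, so that a colleague across the bench finds them in the sequence you see now: the bottle now farthest left as the robot sees it goes into the carrier's rightmost well, the next into the well beside that, and so on to the last, which goes into the leftmost well. Leave every bottle standing upright in the middle of its own well, flat on the well's floor; tip none over on the way.

Things in the scene. Friction and masses are not known exactly. Their poses are not given: they have to be found in the camera images.
- source_rail: Source rack, fixed: flat aluminium rail plate 96 x 372 x 4 mm across the bench with four identical grey sections in a row. Origin: centre of its underside, at bench level. y runs along the row to the robot's left (within 0.2 rad of world y), x away from the robot. Places at y = -132, -44, +44, +132 mm, x = 0; section floors 8 mm above the bench. May be the nearer or farther rack.
- carrier: Target rack, fixed, empty: one-piece white carrier 92 x 358 mm (392 with end grips) across the bench. Origin: centre of its underside, at bench level. y runs along the row to the robot's left (within 0.2 rad of world y), x away from the robot. Four wells 82 x 82 mm inside at y = -132, -44, +44, +132 mm, x = 0; floors 8 mm, wall tops 18 mm above the bench, walls 5-6 mm thick.
- amber_bottle_mid (a point): round brown bottle with a white cap; body diameter 58 mm, height 112 mm. The point is its centre, half-way up (56 mm above its foot and below its top); its z axis points up. Its screw cap, 34 mm in diameter, spans from 92 to 112 mm above the foot; cap and body are rigidly one, good to lift by from above. It starts within 4 mm of the middle of section_amber.
- hdpe_bottle_mid (a point): round white bottle with a white cap; body diameter 62 mm, height 120 mm. The point is its centre, half-way up (60 mm above its foot and below its top); its z axis points up. Its screw cap, 36 mm in diameter, spans from 98 to 120 mm above the foot; cap and body are rigidly one, good to lift by from above. It starts within 4 mm of the middle of section_hdpe.
- buffer_bottle_mid (a point): round pale bottle with a blue cap, the tallest; body diameter 66 mm, height 128 mm. The point is its centre, half-way up (64 mm above its foot and below its top); its z axis points up. Its screw cap, 39 mm in diameter, spans from 104 to 128 mm above the foot; cap and body are rigidly one, good to lift by from above. It starts within 4 mm of the middle of section_buffer.
- dropper_bottle_mid (a point): small slim bottle with a narrow cap, the smallest; body diameter 34 mm, height 78 mm. The point is its centre, half-way up (39 mm above its foot and below its top); its z axis points up. Its screw cap, 20 mm in diameter, spans from 62 to 78 mm above the foot; cap and body are rigidly one, good to lift by from above. It starts within 4 mm of the middle of section_dropper.
- section_amber: One of four identical grey sections of the source rack, 88 x 87.5 mm, walls 3 mm thick with tops 18 mm above the bench, fixed on the rail: the one in which the amber bottle starts. It stays; which place of the row it has varies. Origin: centre of its underside, 4 mm above the bench; axes as the source rack's.
- section_hdpe: One of four identical grey sections of the source rack, 88 x 87.5 mm, walls 3 mm thick with tops 18 mm above the bench, fixed on the rail: the one in which the hdpe bottle starts. It stays; which place of the row it has varies. Origin: centre of its underside, 4 mm above the bench; axes as the source rack's.
- section_buffer: One of four identical grey sections of the source rack, 88 x 87.5 mm, walls 3 mm thick with tops 18 mm above the bench, fixed on the rail: the one in which the buffer bottle starts. It stays; which place of the row it has varies. Origin: centre of its underside, 4 mm above the bench; axes as the source rack's.
- section_dropper: One of four identical grey sections of the source rack, 88 x 87.5 mm, walls 3 mm thick with tops 18 mm above the bench, fixed on the rail: the one in which the dropper bottle starts. It stays; which place of the row it has varies. Origin: centre of its underside, 4 mm above the bench; axes as the source rack's.
Not all that is in view belongs to the job. What is shaped like the part that bears dropper_bottle_mid but black is not meant. What is shaped like the section_buffer but red or turquoise is not meant.

How it is judged:
By the outcome, as a careful person would: the job done as asked, in the order asked, and still so for the second after the job is handed in, with the robot touching nothing.
It also fails if it takes over 90 s, if anything falls off the work surface, if the arm or the gripper's body presses on something with over 40 N, if the wrist force passes 120 N, or if a joint passes its speed limit or range.

## Working session

There is one attempt and no reset: what is moved stays moved. The work goes in short steps, Python scripts to look and compute and a tool call to move; the robot and the scene stay as the last step left them, time stands still between calls to the robot, and variables do not carry over. Pictures are saved under pics/ and viewed, and the job is handed in when it is done.

Besides the shell and the picture viewer there is one more tool, called after ">>>" by a JSON object that holds its "method" and its "body", one argument or row to a line. arm_command: Moves the arm, as the interface text tells. Its arguments: {"type":"object","properties":{"commands":{"type":"array"},"jaw":{"type":"number"}},"required":["commands"]}

```bash
ls; mkdir -p pics; cat > h.py <<'E'
import numpy as np, cv2
from bench import arm
def save(n,f):
    im=arm.get_image(n); cv2.imwrite('pics/'+f,im[:,:,::-1]); return im
E
python3 - <<'E'
from h import *
s=arm.read_state();print(s)
for n in('side','top','wrist'):
    print(n,arm.camera_info(n)); save(n,n+'0.png')
E
```

```text
pics
{'clock': 0.0, 'joints': array([ 1.53857863e+00,  3.85554724e-01,  6.61153368e-03, -5.40362558e-04,
       -1.19398556e+00, -2.58594073e-01]), 'joint_vel': array([-0.00127472,  0.00027463, -0.00021636,  0.00041752,  0.00051206,
        0.00313111]), 'joint_efforts': array([-1.08524790e-03, -3.92291486e+01,  1.88408142e+01,  4.18627247e+00,
       -4.48858991e-03, -4.33581704e-06]), 'position': array([179.01248644, 598.19692477, 230.210955  ]), 'ee_rot': array([ 9.89432135e-01, -1.44992585e-01, -1.29088295e-04,  1.08774998e-03]), 'contact_force': array([0.00361254, 0.38522858, 0.06545385]), 'wrist_torque': array([-0.00843417, -0.01342746, -0.04881922]), 'gripper_width': 85.32002022204432}
side {'camera_matrix': array([[430.73155747,   0.        , 252.41415567],
       [  0.        , 430.73155747, 194.99960582],
       [  0.        ,   0.        ,   1.        ]]), 'world_from_camera': array([[-9.89261199e-01, -6.37112752e-02,  1.31541449e-01,
         3.57048658e+02],
       [-1.45501022e-01,  5.14548335e-01, -8.45026309e-01,
         9.13353044e+02],
       [-1.38467297e-02, -8.5
[... 524 characters left out ...]
789340e-02, -1.92872597e-01, -9.80975373e-01,
         9.19650804e+02],
       [ 0.00000000e+00,  0.00000000e+00,  0.00000000e+00,
         1.00000000e+00]])}
wrist {'camera_matrix': array([[297.31863964,   0.        , 257.08293208],
       [  0.        , 297.31863964, 191.64586995],
       [  0.        ,   0.        ,   1.        ]]), 'world_from_camera': array([[-2.86692024e-01, -9.22988238e-01, -2.56710724e-01,
         2.43678999e+02],
       [-9.58020459e-01,  2.76799325e-01,  7.46922575e-02,
         5.79014186e+02],
       [ 2.11727989e-03,  2.67347800e-01, -9.63597775e-01,
         3.71831735e+02],
       [ 0.00000000e+00,  0.00000000e+00,  0.00000000e+00,
         1.00000000e+00]])}
```

View pics/top0.png

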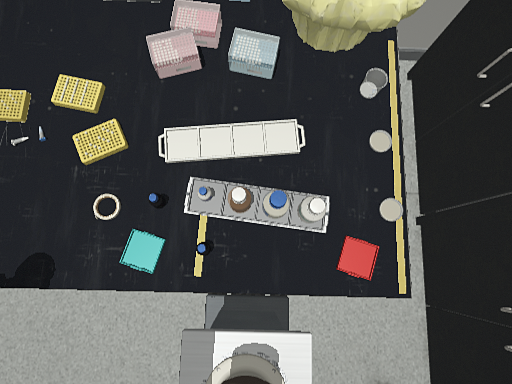

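View pics/side0.png

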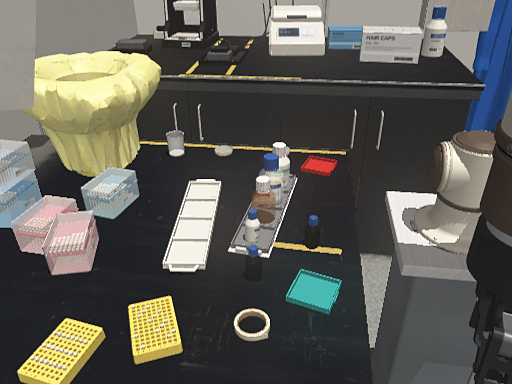

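View pics/wrist0.png

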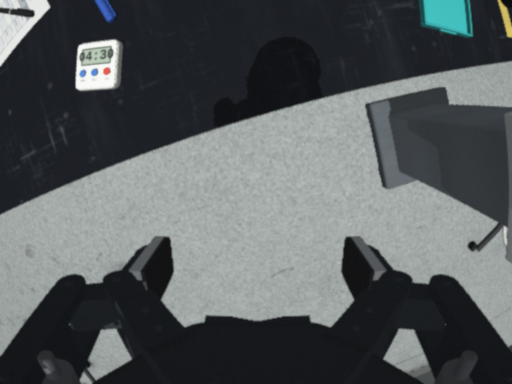

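```bash
python3 - <<'E'
from h import *
for n in('top','side'):
    T=arm.camera_info(n)['world_from_camera'];K=arm.camera_info(n)['camera_matrix']
    for t in ['source_rail','carrier','amber_bottle_mid','hdpe_bottle_mid','buffer_bottle_mid','dropper_bottle_mid','section_amber']:
        for d in arm.place_of(n,t):
            c=np.array(d['centre']);p=K@c;p=p[:2]/p[2]
            print(n,t,round(d['confidence'],2),(T[:3,:3]@c+T[:3,3]).round(1),p.round(0))
E
```

```text
top carrier 0.84 [636.9  56.7   4.5] [232. 141.]
top amber_bottle_mid 0.63 [473.2  31.1  61.1] [239. 197.]
top hdpe_bottle_mid 0.58 [ 446.4 -146.4   66.3] [311. 210.]
top hdpe_bottle_mid 0.45 [632.7  54.5   5.2] [232. 142.]
top buffer_bottle_mid 0.86 [461.2 -59.   77.1] [276. 202.]
top dropper_bottle_mid 0.69 [469.5 242.7  41.3] [154. 198.]
top dropper_bottle_mid 0.62 [484.3 120.   48.8] [203. 193.]
top dropper_bottle_mid 0.55 [350.5 114.8  40.2] [203. 247.]
top section_amber 0.56 [473.5  28.1   9. ] [240. 201.]
side carrier 0.78 [633.4  53.8  -2.9] [197. 222.]
side carrier 0.38 [468.5  25.5  66.9] [263. 197.]
side amber_bottle_mid 0.68 [471.6  25.4  66.2] [262. 197.]
side amber_bottle_mid 0.5 [461.5 -65.9   1. ] [270. 200.]
side hdpe_bottle_mid 0.71 [ 450.2 -149.4   64.2] [278. 165.]
side dropper_bottle_mid 0.6 [486.9 117.8  46.1] [250. 225.]
side dropper_bottle_mid 0.6 [462.9 238.3  39.2] [253. 262.]
side dropper_bottle_mid 0.59 [352.  113.3  38. ] [310. 231.]
```

Robot left to right, the row is dropper, amber, buffer, HDPE. The grey rack is the nearer one, and two black-bodied droppers are decoys. Next I'll measure more precisely from both views.

```bash
cat >> h.py <<'E'
def ray(n,uv,info=None):
    i=info or arm.camera_info(n);K=i['camera_matrix'];T=i['world_from_camera']
    x=(uv[0]-K[0,2])/K[0,0];y=(uv[1]-K[1,2])/K[1,1]
    if n=='wrist':
        r=np.hypot(x,y);d=np.array([x/r*np.sin(r),y/r*np.sin(r),np.cos(r)]) if r>1e-9 else np.array([0,0,1.])
    else: d=np.array([x,y,1.])
    d=T[:3,:3]@d;return T[:3,3],d/np.linalg.norm(d)
def onz(n,uv,z,info=None):
    o,d=ray(n,uv,info);return o+d*(z-o[2])/d[2]
def tri(obs):
    A=np.zeros((3,3));b=np.zeros(3)
    for o,d in obs:
        M=np.eye(3)-np.outer(d,d);A+=M;b+=M@o
    p=np.linalg.solve(A,b)
    return p,[np.linalg.norm((np.eye(3)-np.outer(d,d))@(p-o)) for o,d in obs]
def proj(n,p,info=None):
    i=info or arm.camera_info(n);K=i['camera_matrix'];T=i['world_from_camera']
    c=T[:3,:3].T@(np.asarray(p,float)-T[:3,3])
    if n=='wrist':
        r=np.hypot(c[0],c[1]);t=np.arctan2(r,c[2]);c=np.array([c[0]/r*t,c[1]/r*t,1])
    else:c=c/c[2]
    return (K@c)[:2]
E
python3 - <<'E'
from h import *
im=cv2.imread('pics/top0.png');c=im[115:240,150:335];cv2.imwrite('pics/topz.png',cv2.resize(c,None,fx=4.3,fy=4.3,interpolation=cv2.INTER_CUBIC))
im=cv2.imread('pics/side0.png');c=im[135:280,155:310];cv2.imwrite('pics/sidez.png',cv2.resize(c,None,fx=4,fy=4,interpolation=cv2.INTER_CUBIC))
for n in('top','side'):
  r=arm.regions_of(n,'carrier')
  m=r[0]['mask'].astype(np.uint8);cn=max(cv2.findContours(m,0,1)[0],key=cv2.contourArea)
  P=np.array([onz(n,p[0],18)[:2] for p in cn],np.float32)
  print(n,len(r),cv2.minAreaRect(P))
  r=arm.regions_of(n,'source_rail')
  print(len(r))
  if r:
    m=r[0]['mask'].astype(np.uint8);cn=max(cv2.findContours(m,0,1)[0],key=cv2.contourArea)
    P=np.array([onz(n,p[0],12)[:2] for p in cn],np.float32);print(cv2.minAreaRect(P))
E
```

```text
top 1 ((632.562744140625, 56.68437194824219), (95.99490356445312, 388.39825439453125), 6.231334686279297)
3
((488.1463317871094, 164.77239990234375), (8.797605514526367, 66.44086456298828), 85.68914794921875)
side 2 ((631.0021362304688, 64.94757080078125), (97.63843536376953, 392.3583679199219), 6.086197376251221)
4
((501.81756591796875, 168.6385955810547), (29.111894607543945, 21.314481735229492), 7.355569839477539)
```

View pics/topz.png

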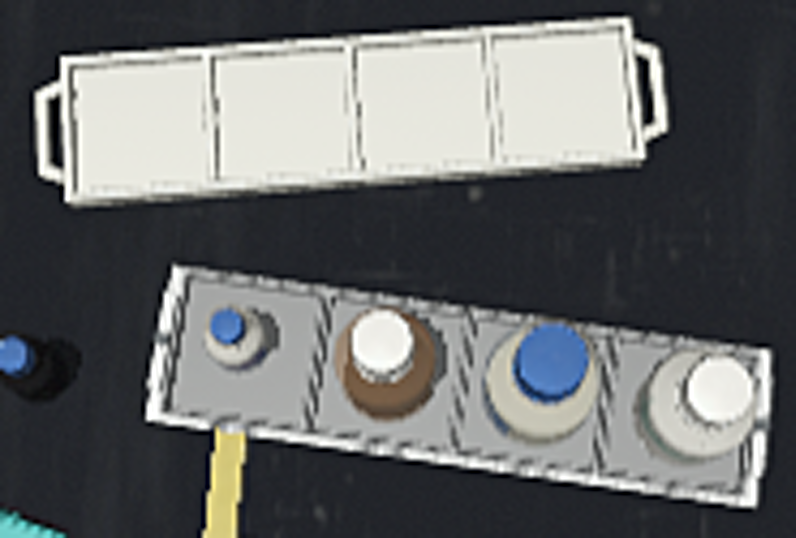

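View pics/sidez.png

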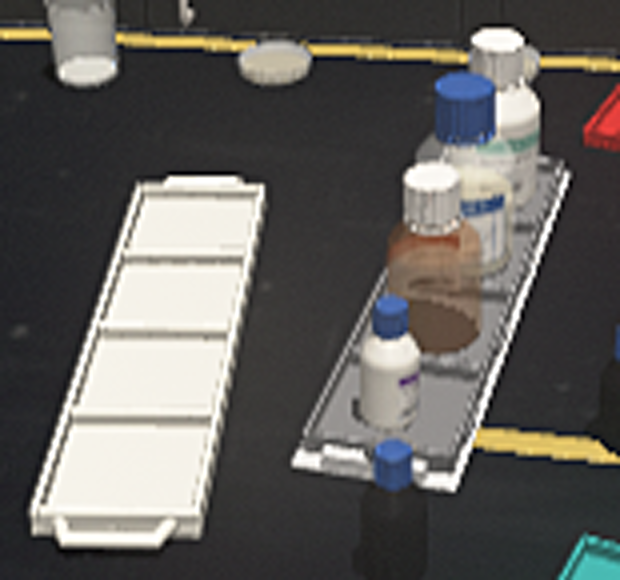

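```bash
python3 - <<'E'
from h import *
t=lambda u,v:(150+(u+.5)/4.3-.5,115+(v+.5)/4.3-.5)
s=lambda u,v:(155+(u+.5)/4-.5,135+(v+.5)/4-.5)
for n,a,b in [('drop',(227,324),(392,304)),('amber',(383,338),(432,179)),('buf',(552,352),(465,86)),('hdpe',(720,385),(497,40))]:
    p,e=tri([ray('top',t(*a)),ray('side',s(*b))]);print(n,p.round(1),np.round(e,1))
for n,a,b in [('farleft',(62,58),(200,535)),('farright',(631,18),(265,186)),]: pass
# carrier rim corners: (top TL=far-left ; side bottom-left?) 
C={'farL':((62,58),(33,517)),'farR':((631,18),(137,186)),'nearR':((645,160),(265,186)),'nearL':((68,204),(200,520))}
for k,(a,b) in C.items():
    p,e=tri([ray('top',t(*a)),ray('side',s(*b))]);print(k,p.round(1),np.round(e,1),onz('top',t(*a),18).round(1),onz('side',s(*b),18).round(1))
E
```

```text
drop [482.7 117.1  85.3] [1.7 1.7]
amber [471.4  29.2 117.4] [1.8 1.8]
buf [462.5 -59.9 135.8] [2.6 2.6]
hdpe [ 449.8 -149.6  127.2] [1.8 1.8]
farL [660.8 238.3  14. ] [2.5 2.5] [662.  237.7  18. ] [656.  243.6  18. ]
farR [ 700.8 -116.6   15.5] [1.1 1.1] [ 701.  -116.3   18. ] [ 698.1 -111.7   18. ]
nearR [ 608.7 -125.6   16.4] [0.1 0.1] [ 608.2 -125.3   18. ] [ 607.9 -122.7   18. ]
nearL [569.6 228.2  12.6] [0.4 0.4] [568.6 226.9  18. ] [567.3 234.5  18. ]
```

```bash
cat >> h.py <<'E'
def yaw_of(q):
    from scipy.spatial.transform import Rotation as R
    x=R.from_quat(q).as_matrix()[:,0];return np.arctan2(x[1],x[0])
def plan(pts,yaw=-np.pi/2,step=45):
    """pts: list of world waypoints; print rows in tool axes"""
    s=arm.read_state();p=s['position'].copy();y=yaw_of(s['ee_rot'])
    print('clk %.2f'%s['clock'],'pos',p.round(1),'yaw %.3f'%y,'w %.1f'%s['gripper_width'],'F',s['contact_force'].round(1),'q',s['ee_rot'].round(3))
    rows=[]
    for t in pts:
        t=np.array(t,float);n=int(np.ceil(max(np.linalg.norm(t-p)/step,1)))
        for k in range(n):
            d=(t-p)/(n-k);R=np.array([[np.cos(y),np.sin(y),0],[np.sin(y),-np.cos(y),0],[0,0,-1]])
            r=np.clip(np.degrees(y-yaw),-8.5,8.5)
            rows.append([*(R.T@d/1000).round(3),round(r,1)]);p=p+R@np.array(rows[-1][:3])*1000;y-=np.radians(rows[-1][3])
    for i in range(0,len(rows),5):print([float(v) for r in rows[i:i+5] for v in r])
E
python3 - <<'E'
from h import *
plan([[470,120,250]])
E
```

```text
clk 1.05 pos [179.2 598.8 231.3] yaw -0.291 w 85.5 F [ 0.3 -0.3 -0.1] q [ 0.989 -0.145  0.    -0.   ]
[0.032, 0.029, -0.001, 8.5, 0.036, 0.024, -0.001, 8.5, 0.039, 0.018, -0.002, 8.5, 0.041, 0.012, -0.001, 8.5, 0.043, 0.006, -0.002, 8.5]
[0.043, -0.0, -0.001, 8.5, 0.043, -0.007, -0.002, 8.5, 0.041, -0.013, -0.001, 8.5, 0.039, -0.019, -0.002, 5.3, 0.037, -0.022, -0.001, 0.0]
[0.037, -0.022, -0.002, 0.0, 0.036, -0.022, -0.001, 0.0, 0.037, -0.023, -0.002, 0.0]
```

>>> {"method": "arm_command", "body": {
  "commands": [0.032,0.029,-0.001,8.5,0.036,0.024,-0.001,8.5,0.039,0.018,-0.002,8.5,0.041,0.012,-0.001,8.5,0.043,0.006,-0.002,8.5]
}}

```text
clock: 1.55
position: [290.8, 412.2, 236.6]
ee_rot: [0.867, -0.498, 0.0, -0.0]
contact_force: [1.5, 0.4, -0.7]
gripper_width: 85.4
```

```bash
python3 - <<'E'
from h import *
plan([[470,120,250]])
E
```

```text
clk 1.55 pos [290.8 412.2 236.6] yaw -1.043 w 85.4 F [ 1.5  0.4 -0.7] q [ 0.867 -0.498  0.    -0.   ]
[0.043, -0.001, -0.002, 8.5, 0.042, -0.007, -0.002, 8.5, 0.041, -0.013, -0.002, 8.5, 0.038, -0.019, -0.001, 4.7, 0.036, -0.023, -0.002, 0.0]
[0.037, -0.022, -0.001, 0.0, 0.036, -0.023, -0.002, 0.0, 0.037, -0.022, -0.001, 0.0]
```

Rows follow well.

>>> {"method": "arm_command", "body": {
  "commands": [0.043,-0.001,-0.002,8.5,0.042,-0.007,-0.002,8.5,0.041,-0.013,-0.002,8.5,0.038,-0.019,-0.001,4.7,0.036,-0.023,-0.002,0.0]
}}

```text
clock: 2.05
position: [404.8, 221.4, 247.8]
ee_rot: [-0.704, 0.71, -0.0, 0.002]
contact_force: [1.3, 0.3, -0.7]
gripper_width: 85.7
```

>>> {"method": "arm_command", "body": {
  "commands": [0.037,-0.022,-0.001,0.0,0.036,-0.023,-0.002,0.0,0.037,-0.022,-0.001,0.0,0.01,0,-0.001,0,0,0,0,0]
}}

```text
clock: 2.55
position: [474.4, 91.6, 254.5]
ee_rot: [-0.701, 0.713, -0.001, 0.004]
contact_force: [0.6, -0.9, 0.1]
gripper_width: 85.0
```

```bash
python3 - <<'E'
from h import *
plan([[480,117,200]])
i=arm.camera_info('wrist');np.save('w1.npy',i['world_from_camera']);save('wrist','w1.png')
for t in ['carrier','amber_bottle_mid','hdpe_bottle_mid','buffer_bottle_mid','dropper_bottle_mid','section_amber']:
    T=i['world_from_camera']
    for d in arm.place_of('wrist',t):
        c=np.array(d['centre']);print(t,round(d['confidence'],2),(T[:3,:3]@c+T[:3,3]).round(1))
E
```

```text
clk 2.55 pos [474.4  91.6 254.5] yaw -1.587 w 85.0 F [ 0.6 -0.9  0.1] q [-0.701  0.713 -0.001  0.004]
[-0.013, -0.003, 0.027, -0.9, -0.012, -0.002, 0.028, -0.0]
carrier 0.79 [ 6.389e+02  5.450e+01 -4.000e-01]
amber_bottle_mid 0.71 [470.5  29.   62.5]
amber_bottle_mid 0.66 [477.6 115.1  44.2]
buffer_bottle_mid 0.88 [461.  -61.9  73.4]
dropper_bottle_mid 0.98 [462.7 234.3  36. ]
dropper_bottle_mid 0.86 [478.6 118.5  44.2]
dropper_bottle_mid 0.76 [345.8 114.4  33.4]
section_amber 0.69 [469.8  31.3  65.1]
```

View pics/w1.png

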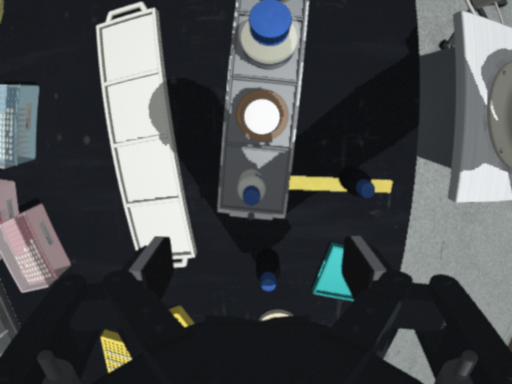

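```bash
python3 - <<'E'
from h import *
im=cv2.imread('pics/w1.png');c=im[0:275,85:310];cv2.imwrite('pics/w1z.png',cv2.resize(c[:, :],None,fx=2.18,fy=2.18,interpolation=cv2.INTER_CUBIC))
E
```

```text
(no output)
```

View pics/w1z.png

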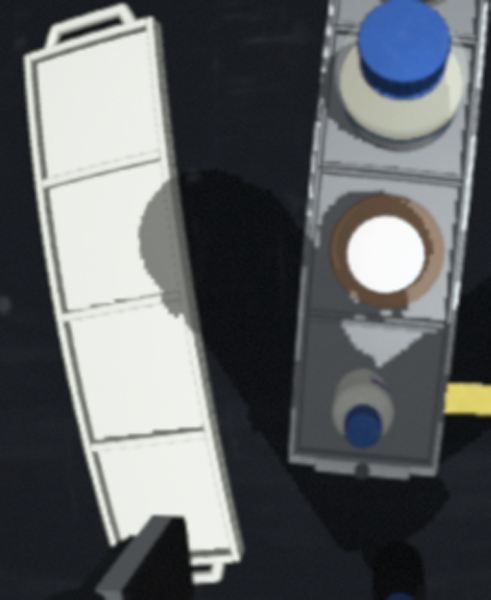

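```bash
python3 - <<'E'
from h import *
from scipy.optimize import least_squares
t=lambda u,v:(150+(u+.5)/4.3-.5,115+(v+.5)/4.3-.5)
s=lambda u,v:(155+(u+.5)/4-.5,135+(v+.5)/4-.5)
w=lambda u,v:(85+(u+.5)/2.18-.5,(v+.5)/2.18-.5)
I={n:arm.camera_info(n) for n in('top','side','wrist')};I['wrist']['world_from_camera']=np.load('w1.npy')
O=[('top',t(62,58),(46,179)),('top',t(631,18),(46,-179)),('top',t(645,160),(-46,-179)),('top',t(68,204),(-46,179)),
('top',t(207,52),(43,88)),('top',t(350,43),(43,0)),('top',t(488,33),(43,-88)),
('side',s(33,517),(46,179)),('side',s(137,186),(46,-179)),('side',s(265,186),(-46,-179)),('side',s(200,520),(-46,179)),
('wrist',w(26,57),(46,-179)),('wrist',w(155,18),(-46,-179)),('wrist',w(241,560),(-46,179)),
('wrist',w(43,186),(43,-88)),('wrist',w(65,318),(43,0)),('wrist',w(93,446),(43,88))]
def res(p,sel,raw=False):
    out=[]
    for n,uv,m in O:
        if n not in sel: continue
        c,q=np.cos(p[2]),np.sin(p[2])
        P=[p[0]+c*m[0]-q*m[1],p[1]+q*m[0]+c*m[1],18]
        g=onz(n,uv,18,I[n]);out.append(g[:2]-P[:2])
    return np.array(out) if raw else np.ravel(out)
for sel in(['top'],['side'],['wrist'],['top','wrist'],['top','side','wrist']):
    r=least_squares(res,[635,56,.11],args=(sel,));p=r.x
    print(sel,p.round(3),'rms',np.sqrt((r.fun**2).mean()).round(1))
print(res(p,['top','side','wrist'],True).round(1).tolist())
for y in(132,44,-44,-132):print(y,(p[:2]+y*np.array([-np.sin(p[2]),np.cos(p[2])])).round(1))
for n,a,b,c in [('drop',(227,324),(392,304),(362,430)),('amber',(383,338),(432,179),(386,254)),('buf',(552,352),(465,86),(405,42))]:
    q,e=tri([ray('top',t(*a)),ray('side',s(*b)),ray('wrist',w(*c),I['wrist'])]);print(n,q.round(1),np.round(e,1))
    print(onz('wrist',w(*c),q[2],I['wrist']).round(1))
E
```

```text
['top'] [6.35249e+02 5.57720e+01 1.10000e-01] rms 1.0
['side'] [6.32343e+02 6.09200e+01 1.15000e-01] rms 0.9
['wrist'] [6.31071e+02 5.66150e+01 1.11000e-01] rms 1.8
['top', 'wrist'] [6.33347e+02 5.61880e+01 1.09000e-01] rms 2.0
['top', 'side', 'wrist'] [6.33097e+02 5.72810e+01 1.11000e-01] rms 2.4
[[3.0, -2.5], [2.4, -0.7], [1.1, 0.4], [0.9, -3.2], [3.0, -1.2], [2.3, -2.4], [2.3, -1.0], [-3.0, 3.3], [-0.5, 3.8], [0.8, 3.0], [-0.3, 4.4], [-1.8, 1.5], [-1.2, 1.9], [0.3, -3.3], [-2.5, 0.6], [-3.4, -1.2], [-3.4, -3.4]]
132 [618.5 188.5]
44 [628.2 101. ]
-44 [638.   13.6]
-132 [647.7 -73.9]
drop [482.7 117.   85.2] [1.7 1.6 0.2]
[482.6 116.8  85.2]
amber [470.8  29.3 117.6] [2.4 1.3 1.1]
[469.8  29.3 117.6]
buf [461.9 -59.2 136.2] [3.2 2.1 1.1]
[461.  -58.5 136.2]
```

```bash
python3 - <<'E'
from h import *
plan([[482.6,117,150],[482.6,117,70]],step=35)
E
```

```text
clk 2.90 pos [474.   94.1 254.4] yaw -1.582 w 85.4 F [ 0.3 -0.9 -0.3] q [-0.703  0.711 -0.001  0.004]
[-0.006, -0.002, 0.026, -0.6, -0.006, -0.002, 0.026, -0.0, -0.005, -0.002, 0.026, -0.0, -0.006, -0.003, 0.026, -0.0, 0.0, 0.0, 0.027, -0.0]
[0.0, 0.0, 0.027, -0.0, 0.0, 0.0, 0.026, -0.0]
```

>>> {"method": "arm_command", "body": {
  "commands": [-0.006,-0.002,0.026,-0.6,-0.006,-0.002,0.026,0,-0.005,-0.002,0.026,0,-0.006,-0.003,0.026,0,0,0,0,0],
  "jaw": 1
}}

```text
clock: 3.4
position: [484.5, 122.9, 149.6]
ee_rot: [0.71, -0.704, 0.002, -0.007]
contact_force: [-0.4, 0.1, 0.2]
gripper_width: 85.2
```

```bash
python3 - <<'E'
from h import *
i=arm.camera_info('wrist');np.save('w2.npy',i['world_from_camera']);save('wrist','w2.png')
plan([[482.6,117,70]],step=30)
E
```

```text
clk 3.45 pos [485.6 123.1 151.5] yaw -1.563 w 85.6 F [-0.3 -0.5  0.6] q [ 0.71  -0.704  0.003 -0.009]
[0.002, 0.001, 0.027, 0.5, 0.002, 0.001, 0.027, -0.0, 0.002, 0.001, 0.028, -0.0]
```

View pics/w2.png

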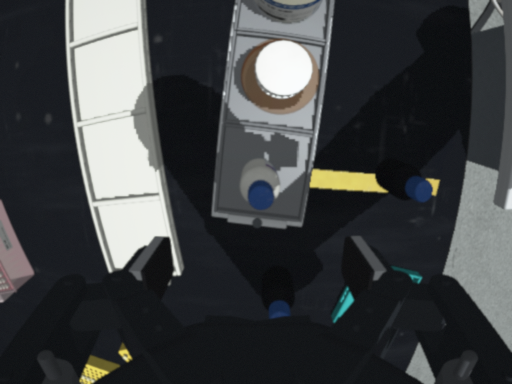

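```bash
python3 - <<'E'
from h import *
i=arm.camera_info('wrist');i['world_from_camera']=np.load('w2.npy')
print(onz('wrist',(260.5,192),86,i),onz('wrist',(284,67),119,i),proj('wrist',[482.7,117,86],i))
from scipy.spatial.transform import Rotation as R
print(R.from_quat(arm.read_state()['ee_rot']).as_matrix().round(3))
E
```

```text
[482.68885343 112.69564012  86.        ] [470.1086974  29.4150857 119.       ] [260.41947067 197.74935681]
[[ 0.008 -1.     0.016]
 [-1.    -0.008  0.009]
 [-0.008 -0.016 -1.   ]]
```

>>> {"method": "arm_command", "body": {
  "commands": [0.003,0.002,0.02,0.5,0.003,0.001,0.02,0,0.0,0.0,0.02,0,0,0,0,0,0,0,0,0]
}}

```text
clock: 3.95
position: [488.9, 121.3, 98.9]
ee_rot: [0.709, -0.705, 0.006, -0.016]
contact_force: [0.8, -0.8, 0.2]
gripper_width: 85.7
```

```bash
python3 - <<'E'
from h import *
plan([[482.6,117,70]],step=30)
save('side','s2.png')
E
```

```text
clk 3.95 pos [488.9 121.3  98.9] yaw -1.566 w 85.7 F [ 0.8 -0.8  0.2] q [ 0.709 -0.705  0.006 -0.016]
[0.004, 0.006, 0.029, 0.3]
```

View pics/s2.png

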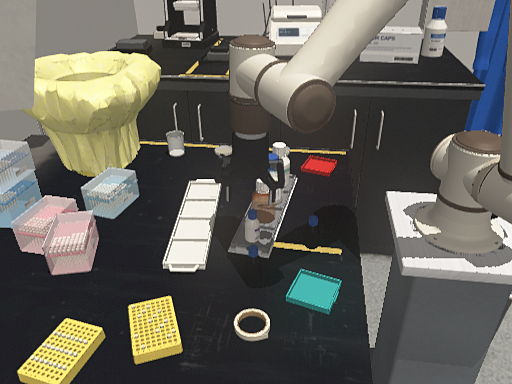

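>>> {"method": "arm_command", "body": {
  "commands": [0.004,0.007,0.01,0.3,0,0,0.01,0,0,0.0,0.008,0,0,0,0,0,0,0,0,0]
}}

```text
clock: 4.5
position: [487.0, 120.1, 75.1]
ee_rot: [0.707, -0.706, 0.008, -0.022]
contact_force: [0.6, 0.0, -0.5]
gripper_width: 85.2
```

```bash
python3 - <<'E'
from h import *
plan([[482.6,117,70]],step=30)
i=arm.camera_info('wrist');np.save('w3.npy',i['world_from_camera']);save('wrist','w3.png');print(proj('wrist',[482.7,117,86],i))
E
```

```text
clk 4.50 pos [487.  120.1  75.1] yaw -1.569 w 85.2 F [ 0.6  0.  -0.5] q [ 0.707 -0.706  0.008 -0.022]
[0.003, 0.004, 0.005, 0.1]
[264.35162462 248.41881397]
```

View pics/w3.png

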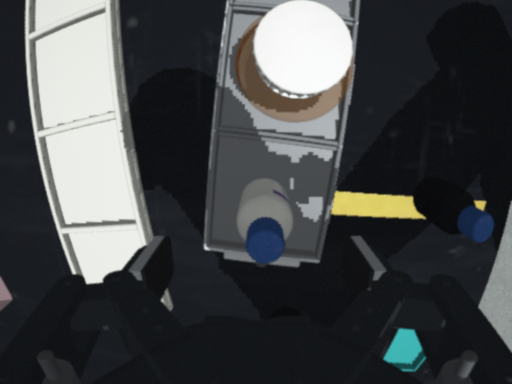

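>>> {"method": "arm_command", "body": {
  "commands": [0.003,0.004,0.004,0,0,0,0,0,0,0,0,0,0,0,0,0,0,0,0,0]
}}

```text
clock: 5.05
position: [483.2, 117.2, 71.1]
ee_rot: [0.707, -0.706, 0.008, -0.022]
contact_force: [-0.1, -0.5, -0.0]
gripper_width: 85.2
```

>>> {"method": "arm_command", "body": {
  "commands": [0,0,0,0,0,0,0,0,0,0,0,0,0,0,0,0,0,0,0,0],
  "jaw": 0
}}

```text
clock: 5.55
position: [483.7, 117.4, 71.6]
ee_rot: [0.708, -0.706, 0.008, -0.023]
contact_force: [0.1, 1.0, 0.8]
gripper_width: 17.4
```

```bash
python3 - <<'E'
from h import *
plan([[482.6,117,70]],step=30)
i=arm.camera_info('wrist');save('wrist','w4.png')
E
```

```text
clk 5.55 pos [483.7 117.4  71.6] yaw -1.569 w 17.4 F [0.1 1.  0.8] q [ 0.708 -0.706  0.008 -0.023]
[0.0, 0.001, 0.002, 0.1]
```

View pics/w4.png

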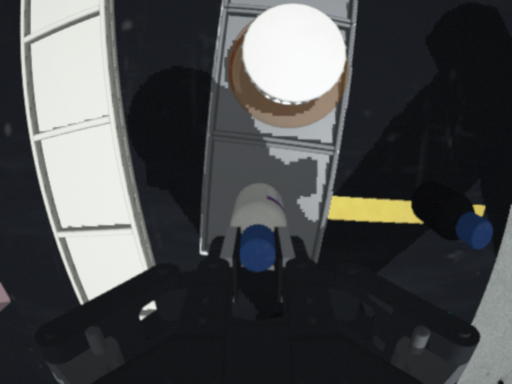

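>>> {"method": "arm_command", "body": {
  "commands": [0,0,0,0,0,0,-0.01,0,0,0,-0.015,0,0,0,-0.02,0,0,0,-0.02,0]
}}

```text
clock: 6.1
position: [478.5, 114.7, 136.8]
ee_rot: [0.707, -0.707, 0.007, -0.019]
contact_force: [0.5, 0.1, 0.4]
gripper_width: 17.4
```

```bash
python3 - <<'E'
from h import *
plan([[483,117,240],[575,50,240],[647.7,-73.9,240],[647.7,-73.9,120]],step=40)
save('wrist','w5.png')
E
```

```text
clk 6.10 pos [478.5 114.7 136.8] yaw -1.570 w 17.4 F [0.5 0.1 0.4] q [ 0.707 -0.707  0.007 -0.019]
[-0.001, -0.001, -0.034, 0.1, -0.001, -0.002, -0.035, -0.0, -0.0, -0.001, -0.034, -0.0, 0.022, -0.031, -0.0, -0.0, 0.022, -0.031, -0.0, -0.0]
[0.023, -0.031, -0.0, -0.0, 0.031, -0.018, -0.0, -0.0, 0.031, -0.018, -0.0, -0.0, 0.031, -0.018, -0.0, -0.0, 0.031, -0.018, -0.0, -0.0]
[-0.0, -0.0, 0.04, -0.0, -0.0, -0.0, 0.04, -0.0, -0.0, -0.0, 0.04, -0.0]
```

View pics/w5.png

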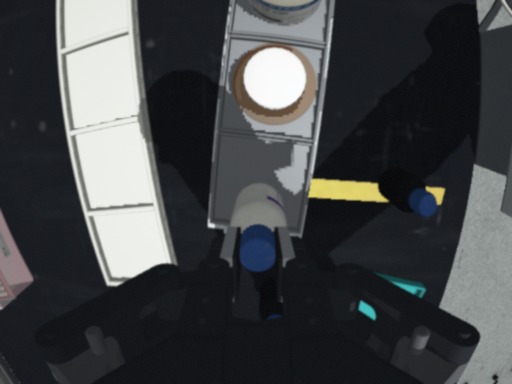

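Dropper is lifted. It sits fixed between the fingers in the wrist view, cap at (258,247).

>>> {"method": "arm_command", "body": {
  "commands": [-0.001,-0.001,-0.034,0,-0.001,-0.002,-0.034,0,0,-0.01,-0.025,0,0.022,-0.031,0,0,0.022,-0.031,0,0]
}}

```text
clock: 6.65
position: [550.4, 72.5, 243.8]
ee_rot: [0.71, -0.704, 0.009, -0.025]
contact_force: [0.2, 1.0, 0.4]
gripper_width: 17.2
```

>>> {"method": "arm_command", "body": {
  "commands": [0.023,-0.03,0,0,0.032,-0.015,0,0,0.032,-0.015,0,0,0.032,-0.015,0,0,0.031,-0.01,0,0]
}}

```text
clock: 7.15
position: [641.8, -81.2, 245.6]
ee_rot: [0.711, -0.703, 0.009, -0.026]
contact_force: [-0.6, 1.4, -0.2]
gripper_width: 17.5
```

```bash
python3 - <<'E'
from h import *
plan([[647.7,-73.9,200],[647.7,-73.9,130]],step=40)
save('wrist','w6.png')
E
```

```text
clk 7.15 pos [641.8 -81.2 245.6] yaw -1.559 w 17.5 F [-0.6  1.4 -0.2] q [ 0.711 -0.703  0.009 -0.026]
[-0.004, -0.003, 0.023, 0.7, -0.003, -0.003, 0.023, -0.0, -0.0, 0.0, 0.035, -0.0, -0.0, 0.0, 0.035, -0.0]
```

View pics/w6.png

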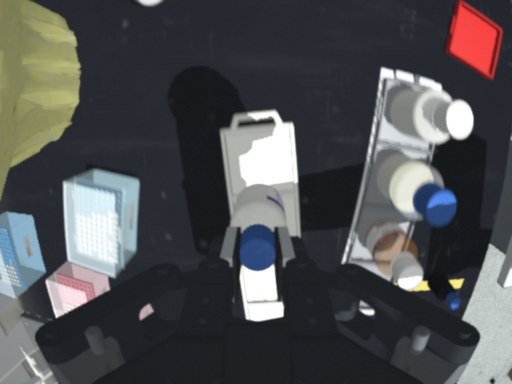

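>>> {"method": "arm_command", "body": {
  "commands": [-0.004,-0.003,0.025,0.6,-0.003,-0.002,0.025,0,0,0.001,0.03,0,0,0.001,0.03,0,0,0.001,0.02,0]
}}

```text
clock: 7.7
position: [654.1, -78.5, 115.8]
ee_rot: [-0.703, 0.71, -0.013, 0.029]
contact_force: [-0.4, 0.7, -0.2]
gripper_width: 17.4
```

```bash
python3 - <<'E'
from h import *
from scipy.spatial.transform import Rotation as R
plan([[647.7,-73.9,85]],step=20)
print(R.from_quat(arm.read_state()['ee_rot']).as_matrix()[:,2].round(3))
save('wrist','w7.png')
E
```

```text
clk 7.70 pos [654.1 -78.5 115.8] yaw -1.580 w 17.4 F [-0.4  0.7 -0.2] q [-0.703  0.71  -0.013  0.029]
[-0.002, 0.003, 0.015, -0.5, -0.003, 0.003, 0.016, -0.0]
[ 0.059  0.023 -0.998]
```

View pics/w7.png

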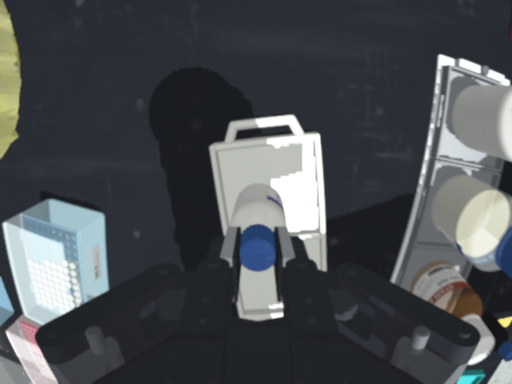

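```bash
python3 - <<'E'
from h import *
plan([[647.7,-73.9,85]],step=20)
i=arm.camera_info('wrist')
a=onz('wrist',(210,147),18,i)[:2];b=onz('wrist',(320,134),18,i)[:2];print(a,b)
c=np.array([633.1,57.3]);th=.111;R=np.array([[np.cos(th),-np.sin(th)],[np.sin(th),np.cos(th)]])
print(c+R@[46,-179],c+R@[-46,-179])
E
```

```text
clk 7.75 pos [652.  -78.3 112.2] yaw -1.581 w 17.0 F [-1.4  0.3 -2.9] q [-0.703  0.711 -0.01   0.027]
[-0.002, 0.002, 0.014, -0.6, -0.002, 0.002, 0.013, 0.0]
[ 694.16789003 -115.92087877] [ 606.33199094 -126.26072911]
[ 698.64513198 -115.50288098] [ 607.21131629 -125.69392355]
```

>>> {"method": "arm_command", "body": {
  "commands": [-0.002,0.003,0.01,0,-0.002,0.003,0.01,0,0,0.001,0.01,0,0,0,0.004,0,0,0,0,0]
}}

```text
clock: 8.25
position: [647.2, -72.6, 77.6]
ee_rot: [-0.703, 0.71, -0.011, 0.028]
contact_force: [0.6, 0.2, 0.4]
gripper_width: 17.1
```

```bash
python3 - <<'E'
from h import *
plan([[647.5,-74,72]],step=20)
E
```

```text
clk 8.25 pos [647.2 -72.6  77.6] yaw -1.580 w 17.1 F [0.6 0.2 0.4] q [-0.703  0.71  -0.011  0.028]
[0.001, -0.0, 0.006, -0.5]
```

>>> {"method": "arm_command", "body": {
  "commands": [0.001,0,0.003,0,0,0,0.002,0,0,0,0.001,0,0,0,0,0,0,0,0,0]
}}

```text
clock: 8.75
position: [649.1, -73.6, 73.3]
ee_rot: [-0.703, 0.71, -0.013, 0.029]
contact_force: [0.5, -0.3, 0.2]
gripper_width: 17.2
```

>>> {"method": "arm_command", "body": {
  "commands": [0,0.002,0.001,0,0,0,0.001,0,0,0,0,0,0,0,0,0,0,0,0,0]
}}

```text
clock: 9.25
position: [647.4, -73.6, 71.8]
ee_rot: [-0.703, 0.71, -0.013, 0.03]
contact_force: [-0.4, -0.3, 2.0]
gripper_width: 17.1
```

>>> {"method": "arm_command", "body": {
  "commands": [0,0,0,0,0,0,0,0,0,0,0,0,0,0,0,0,0,0,0,0],
  "jaw": 1
}}

```text
clock: 9.75
position: [647.6, -73.6, 71.8]
ee_rot: [-0.703, 0.71, -0.013, 0.03]
contact_force: [0.5, 0.2, -0.3]
gripper_width: 85.1
```

>>> {"method": "arm_command", "body": {
  "commands": [0,0,-0.015,0,0,0,-0.03,0,0,0,-0.045,0,0,0,-0.045,0,0,0.0,-0.045,0]
}}

```text
clock: 10.25
position: [632.7, -78.2, 252.7]
ee_rot: [-0.703, 0.71, -0.008, 0.024]
contact_force: [1.5, -0.1, 0.2]
gripper_width: 85.7
```

```bash
python3 - <<'E'
from h import *
plan([[560,-20,230],[471,29,210],[471,29,170]],step=42)
save('wrist','w8.png')
E
```

```text
clk 10.25 pos [632.7 -78.2 252.7] yaw -1.580 w 85.7 F [ 1.5 -0.1  0.2] q [-0.703  0.71  -0.008  0.024]
[-0.019, 0.024, 0.008, -0.6, -0.019, 0.024, 0.007, 0.0, -0.02, 0.025, 0.008, 0.0, -0.016, 0.03, 0.007, 0.0, -0.017, 0.029, 0.006, 0.0]
[-0.016, 0.03, 0.007, 0.0, -0.0, -0.0, 0.04, 0.0]
```

View pics/w8.png

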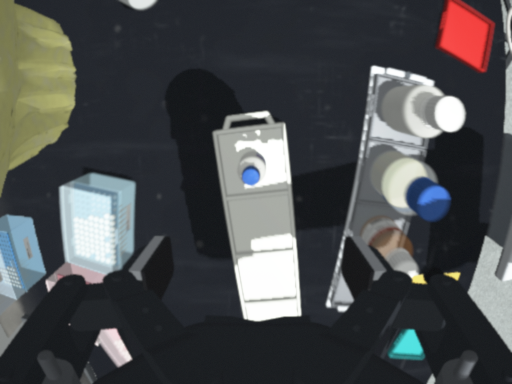

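>>> {"method": "arm_command", "body": {
  "commands": [-0.019,0.022,0.007,-0.6,-0.019,0.022,0.007,0,-0.02,0.025,0.008,0,-0.017,0.03,0.007,0,-0.017,0.029,0.006,0]
}}

```text
clock: 10.8
position: [513.8, 14.3, 231.6]
ee_rot: [-0.706, 0.707, -0.023, 0.038]
contact_force: [0.0, -0.1, 0.8]
gripper_width: 85.5
```

```bash
python3 - <<'E'
from h import *
plan([[468,29,150]],step=36)
E
```

```text
clk 10.80 pos [513.8  14.3 231.6] yaw -1.572 w 85.5 F [ 0.  -0.1  0.8] q [-0.706  0.707 -0.023  0.038]
[-0.005, 0.015, 0.027, -0.1, -0.005, 0.015, 0.027, 0.0, -0.005, 0.016, 0.028, 0.0]
```

>>> {"method": "arm_command", "body": {
  "commands": [-0.005,0.015,0.025,0,-0.005,0.015,0.025,0,-0.002,0.007,0.02,0,0,0,0,0,0,0,0,0]
}}

```text
clock: 11.3
position: [479.7, 30.0, 163.3]
ee_rot: [0.707, -0.705, 0.026, -0.043]
contact_force: [0.8, 0.1, -0.3]
gripper_width: 85.8
```

```bash
python3 - <<'E'
from h import *
plan([[471,29,102]],step=36)
save('wrist','w9.png')
i=arm.camera_info('wrist')
print(proj('wrist',[470.8,29.3,120],i))
E
```

```text
clk 11.30 pos [479.7  30.  163.3] yaw -1.566 w 85.8 F [ 0.8  0.1 -0.3] q [ 0.707 -0.705  0.026 -0.043]
[0.0, 0.004, 0.031, 0.3, 0.001, 0.005, 0.03, -0.0]
[276.4961775  213.88765106]
```

View pics/w9.png

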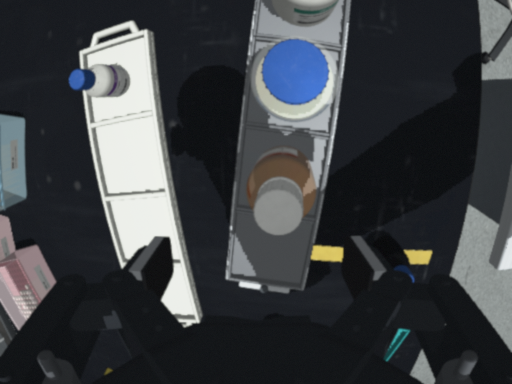

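```bash
cat >> h.py <<'E'
def st():
    from scipy.spatial.transform import Rotation as R
    s=arm.read_state();z=R.from_quat(s['ee_rot']).as_matrix()[:,2];j=s['joints'];r=np.array([np.cos(j[0]),np.sin(j[0])])
    print('clk %.2f'%s['clock'],'pos',s['position'].round(1),'toolz',z.round(3),'rad/lat %.3f %.3f'%(z[:2]@r,z[1]*r[0]-z[0]*r[1]),'j',j.round(3),'pitch',round(j[4]-j[1]-j[2],3),round(j[4]-j[1]+j[2],3),'w %.1f'%s['gripper_width'])
E
python3 -c "
from h import *
st()"
```

```text
clk 11.35 pos [479.7  29.9 163.3] toolz [ 0.097  0.025 -0.995] rad/lat 0.099 -0.015 j [ 0.411  0.159 -0.51   0.022 -0.803 -0.423] pitch -0.451 -1.472 w 85.3
```

>>> {"method": "arm_command", "body": {
  "commands": [0,0,-0.045,0,0,0,-0.045,0,0,0,0,0,0,0,0,0,0,0,0,0]
}}

```text
clock: 11.85
position: [474.8, 27.0, 262.3]
ee_rot: [0.706, -0.706, 0.028, -0.048]
contact_force: [0.4, 0.4, -0.5]
gripper_width: 85.0
```

```bash
python3 -c "
from h import *
st()
arm.get_image('top');st()"
```

```text
clk 11.85 pos [474.8  27.  262.3] toolz [ 0.107  0.027 -0.994] rad/lat 0.109 -0.018 j [ 0.411  0.046 -0.368  0.02  -1.048 -0.42 ] pitch -0.726 -1.462 w 85.0
clk 11.90 pos [474.5  27.  261.8] toolz [ 0.106  0.027 -0.994] rad/lat 0.108 -0.017 j [ 0.411  0.047 -0.368  0.02  -1.048 -0.42 ] pitch -0.726 -1.463 w 85.4
```

>>> {"method": "arm_command", "body": {
  "commands": [-0.018,-0.042,0,0,-0.018,-0.042,0,0,0,0,0,0,0,0,0,0,0,0,0,0]
}}

```text
clock: 12.4
position: [557.1, 62.1, 264.8]
ee_rot: [-0.706, 0.707, -0.025, 0.041]
contact_force: [-0.1, -0.4, -0.7]
gripper_width: 85.5
```

```bash
python3 -c "
from h import *
st()"
```

```text
clk 12.40 pos [557.1  62.1 264.8] toolz [ 0.093  0.023 -0.995] rad/lat 0.094 -0.016 j [ 0.409  0.204 -0.173  0.018 -1.1   -0.417] pitch -1.131 -1.477 w 85.5
```

>>> {"method": "arm_command", "body": {
  "commands": [0.005,0.01,0,0,0.005,0.01,0,0,0.005,0.01,0,0,0.005,0.01,0,0,0.005,0.01,0,0]
}}

```text
clock: 12.9
position: [500.4, 34.0, 259.0]
ee_rot: [-0.706, 0.707, -0.024, 0.04]
contact_force: [0.6, 0.3, 0.1]
gripper_width: 85.2
```

```bash
python3 -c "
from h import *
st()"
```

```text
clk 12.90 pos [500.4  34.  259. ] toolz [ 0.091  0.022 -0.996] rad/lat 0.093 -0.015 j [ 0.401  0.105 -0.309  0.017 -1.064 -0.41 ] pitch -0.86 -1.478 w 85.2
```

>>> {"method": "arm_command", "body": {
  "commands": [-0.019,-0.046,0,0,-0.019,-0.046,0,0,-0.019,-0.046,0,0,0,0,0,0,0.004,0.008,0,0]
}}

```text
clock: 13.4
position: [623.9, 83.5, 268.4]
ee_rot: [-0.705, 0.707, -0.022, 0.036]
contact_force: [-0.9, 0.5, 0.2]
gripper_width: 85.5
```

```bash
python3 -c "
from h import *
st()"
```

```text
clk 13.40 pos [623.9  83.5 268.4] toolz [ 0.082  0.02  -0.996] rad/lat 0.084 -0.013 j [ 0.396  0.328  0.008  0.014 -1.167 -0.404] pitch -1.502 -1.487 w 85.5
```

>>> {"method": "arm_command", "body": {
  "commands": [0.007,0.015,0,0,0.007,0.015,0,0,0.007,0.015,0,0,0.007,0.015,0,0,0.007,0.015,0,0]
}}

```text
clock: 13.9
position: [537.4, 43.7, 261.5]
ee_rot: [-0.705, 0.708, -0.021, 0.036]
contact_force: [0.0, 0.3, -0.4]
gripper_width: 85.3
```

```bash
python3 -c "
from h import *
st()"
```

```text
clk 13.90 pos [537.4  43.7 261.5] toolz [ 0.081  0.02  -0.997] rad/lat 0.082 -0.012 j [ 0.389  0.175 -0.216  0.013 -1.098 -0.398] pitch -1.057 -1.488 w 85.3
```

>>> {"method": "arm_command", "body": {
  "commands": [0,0,0.048,0,0,0,0.048,0,0,0,0,0,0,0,-0.02,0,0,0,-0.02,0]
}}

```text
clock: 14.4
position: [531.0, 39.2, 210.2]
ee_rot: [-0.705, 0.708, -0.022, 0.037]
contact_force: [0.7, 0.2, 0.1]
gripper_width: 84.9
```

```bash
python3 -c "
from h import *
st()"
```

```text
clk 14.40 pos [531.   39.2 210.2] toolz [ 0.084  0.021 -0.996] rad/lat 0.086 -0.012 j [ 0.386  0.203 -0.316  0.015 -0.966 -0.399] pitch -0.852 -1.485 w 84.9
```

>>> {"method": "arm_command", "body": {
  "commands": [-0.019,-0.046,0,0,0.007,0.015,0,0,0.006,0.015,0,0,0.006,0.015,0,0,0,0,0,0]
}}

```text
clock: 14.9
position: [530.1, 37.0, 221.2]
ee_rot: [-0.705, 0.707, -0.026, 0.042]
contact_force: [1.3, 0.0, 0.2]
gripper_width: 85.4
```

```bash
python3 -c "
from h import *
st()"
```

```text
clk 14.90 pos [530.1  37.  221.2] toolz [ 0.096  0.022 -0.995] rad/lat 0.097 -0.016 j [ 0.384  0.185 -0.311  0.019 -0.977 -0.398] pitch -0.851 -1.474 w 85.4
```

>>> {"method": "arm_command", "body": {
  "commands": [-0.019,-0.046,0,0,-0.016,-0.038,0,0,-0.012,-0.027,0,0,-0.007,-0.018,0,0,-0.003,-0.008,0,0]
}}

```text
clock: 15.4
position: [664.3, 91.5, 246.3]
ee_rot: [-0.705, 0.707, -0.029, 0.046]
contact_force: [-0.4, -0.6, -0.4]
gripper_width: 85.4
```

```bash
python3 -c "
from h import *
st()"
```

```text
clk 15.40 pos [664.3  91.5 246.3] toolz [ 0.106  0.024 -0.994] rad/lat 0.107 -0.018 j [ 0.386  0.4    0.057  0.02  -1.121 -0.397] pitch -1.578 -1.464 w 85.4
```

>>> {"method": "arm_command", "body": {
  "commands": [0.004,0.008,0,0,0.007,0.018,0,0,0.012,0.027,0,0,0.016,0.038,0,0,0,0,0,0]
}}

```text
clock: 15.9
position: [563.9, 48.9, 236.8]
ee_rot: [-0.705, 0.707, -0.028, 0.046]
contact_force: [-0.2, -0.2, 0.4]
gripper_width: 85.2
```

```bash
python3 -c "
from h import *
st()"
```

```text
clk 15.90 pos [563.9  48.9 236.8] toolz [ 0.105  0.024 -0.994] rad/lat 0.106 -0.017 j [ 0.382  0.228 -0.216  0.02  -1.021 -0.395] pitch -1.033 -1.464 w 85.2
```

>>> {"method": "arm_command", "body": {
  "commands": [-0.005,-0.012,0,0,-0.012,-0.027,0,0,-0.018,-0.044,0,0,0,0,0,0,0,0,0,0]
}}

```text
clock: 16.4
position: [649.4, 83.9, 251.8]
ee_rot: [-0.704, 0.707, -0.031, 0.049]
contact_force: [-0.3, -0.1, -0.4]
gripper_width: 85.8
```

```bash
python3 -c "
from h import *
st()"
```

```text
clk 16.40 pos [649.4  83.9 251.8] toolz [ 0.112  0.026 -0.993] rad/lat 0.114 -0.018 j [ 0.383  0.366  0.018  0.02  -1.109 -0.395] pitch -1.493 -1.457 w 85.8
```

>>> {"method": "arm_command", "body": {
  "commands": [0.018,0.044,0,0,0.014,0.034,0,0,0.01,0.022,0,0,0.006,0.012,0,0,0.002,0.005,0,0]
}}

```text
clock: 16.9
position: [529.3, 33.1, 234.9]
ee_rot: [-0.705, 0.707, -0.03, 0.048]
contact_force: [0.7, 0.3, 0.6]
gripper_width: 85.3
```

```bash
python3 -c "
from h import *
st()"
```

```text
clk 16.90 pos [529.3  33.1 234.9] toolz [ 0.111  0.025 -0.993] rad/lat 0.113 -0.018 j [ 0.379  0.165 -0.303  0.021 -0.99  -0.393] pitch -0.851 -1.458 w 85.3
```

```bash
cat >> h.py <<'E'
def plan(pts,yaw=None,step=45):
    from scipy.spatial.transform import Rotation as R
    st();s=arm.read_state();p=s['position'].copy();M=R.from_quat(s['ee_rot']).as_matrix();print('F',s['contact_force'].round(1),'yaw %.3f'%yaw_of(s['ee_rot']))
    rows=[];rem=0 if yaw is None else np.degrees((yaw_of(s['ee_rot'])-yaw+np.pi)%(2*np.pi)-np.pi)
    for t in pts:
        t=np.array(t,float);n=int(np.ceil(max(np.linalg.norm(t-p)/step,1)))
        if t is pts[-1] or len(pts)==1:n=max(n,int(np.ceil(abs(rem)/8.5)))
        for k in range(n):
            d=(t-p)/(n-k);r=np.clip(rem,-8.5,8.5);rem-=r
            rows.append([*(M.T@d/1000).round(3),round(r,1)]);p=p+M@np.array(rows[-1][:3])*1000;M=M@R.from_euler('z',rows[-1][3],degrees=True).as_matrix()
    for i in range(0,len(rows),5):print([float(v)+0 for r in rows[i:i+5] for v in r])
E
python3 -c "
from h import *
plan([[470.8,29.3,160]],yaw=-2.92)"
```

```text
clk 16.90 pos [529.3  33.1 234.9] toolz [ 0.111  0.025 -0.993] rad/lat 0.113 -0.018 j [ 0.379  0.165 -0.303  0.021 -0.99  -0.393] pitch -0.851 -1.458 w 85.3
F [0.7 0.3 0.6] yaw -1.573
[0.001, 0.007, 0.007, 8.5, 0.002, 0.006, 0.007, 8.5, 0.002, 0.006, 0.007, 8.5, 0.003, 0.006, 0.007, 8.5, 0.004, 0.005, 0.007, 8.5]
[0.005, 0.005, 0.007, 8.5, 0.006, 0.004, 0.006, 8.5, 0.006, 0.003, 0.007, 8.5, 0.006, 0.002, 0.006, 8.5, 0.007, 0.0, 0.007, 0.7]
```

>>> {"method": "arm_command", "body": {
  "commands": [0.001,0.007,0.007,8.5,0.002,0.006,0.007,8.5,0.002,0.006,0.007,8.5,0.003,0.006,0.007,8.5,0.004,0.005,0.007,8.5],
  "jaw": 0.65
}}

```text
clock: 17.4
position: [502.3, 31.9, 199.4]
ee_rot: [-0.395, 0.917, -0.011, 0.061]
contact_force: [-0.2, -0.6, -0.0]
gripper_width: 55.2
```

```bash
python3 -c "
from h import *
plan([[470.8,29.3,160]],yaw=-2.92)"
```

```text
clk 17.40 pos [502.3  31.9 199.4] toolz [ 0.121  0.028 -0.992] rad/lat 0.122 -0.021 j [ 0.4    0.145 -0.427  0.028 -0.876 -1.174] pitch -0.594 -1.448 w 55.2
F [-0.2 -0.6 -0. ] yaw -2.325
[0.005, 0.005, 0.007, 8.5, 0.006, 0.004, 0.007, 8.5, 0.007, 0.003, 0.007, 8.5, 0.007, 0.002, 0.007, 8.5, 0.007, 0.0, 0.007, 0.1]
```

>>> {"method": "arm_command", "body": {
  "commands": [0.005,0.005,0.007,8.5,0.006,0.004,0.007,8.5,0.007,0.003,0.007,8.5,0.007,0.002,0.007,8.5,0,0,0,0]
}}

```text
clock: 17.9
position: [477.4, 31.4, 168.1]
ee_rot: [-0.106, 0.992, 0.008, 0.064]
contact_force: [-0.2, -0.1, 0.2]
gripper_width: 55.4
```

```bash
python3 -c "
from h import *
save('wrist','w10.png')
plan([[470.8,29.3,103]],step=20)"
```

```text
clk 17.95 pos [478.5  31.6 168.9] toolz [ 0.126  0.029 -0.992] rad/lat 0.127 -0.025 j [ 0.422  0.136 -0.531  0.036 -0.777 -1.801] pitch -0.383 -1.444 w 55.6
F [ 1.1 -0.8  0.5] yaw -2.926
[0.004, 0.0, 0.016, 0.0, 0.004, 0.0, 0.016, 0.0, 0.004, 0.0, 0.016, 0.0, 0.004, -0.001, 0.016, 0.0]
```

View pics/w10.png

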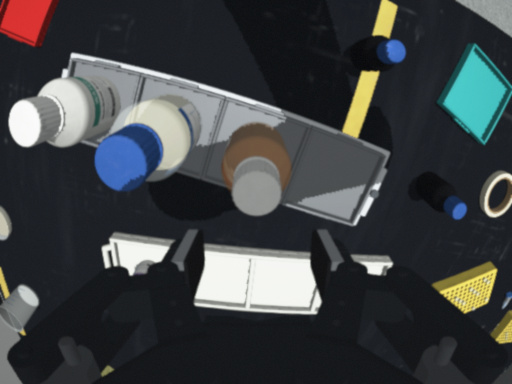

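>>> {"method": "arm_command", "body": {
  "commands": [0.004,0,0.016,0,0.004,0,0.016,0,0.004,0,0.015,0,0.003,0,0.008,0,0,0,0,0]
}}

```text
clock: 18.45
position: [477.3, 32.0, 115.4]
ee_rot: [-0.116, 0.991, 0.008, 0.071]
contact_force: [-0.2, -0.8, 0.1]
gripper_width: 55.6
```

```bash
python3 -c "
from h import *
save('wrist','w11.png')
plan([[470.8,29.3,103]],step=20)"
```

```text
clk 18.50 pos [477.9  32.2 116. ] toolz [ 0.139  0.033 -0.99 ] rad/lat 0.140 -0.028 j [ 0.425  0.202 -0.618  0.048 -0.61  -1.801] pitch -0.194 -1.43 w 55.4
F [-0.3 -0.2  0.4] yaw -2.909
[0.009, -0.001, 0.012, 0.0]
```

View pics/w11.png

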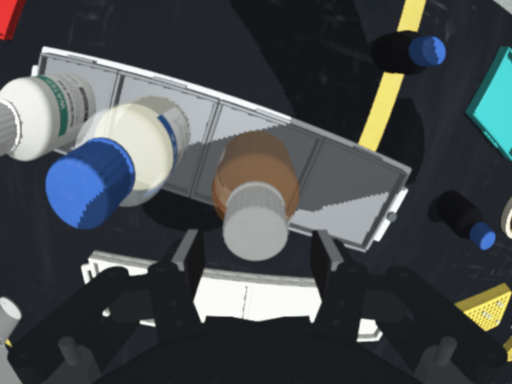

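>>> {"method": "arm_command", "body": {
  "commands": [0.01,-0.002,0.012,0,0,0,0,0,0,0,0,0,0,0,0,0,0,0,0,0]
}}

```text
clock: 19.0
position: [475.5, 30.2, 107.5]
ee_rot: [-0.118, 0.99, 0.009, 0.077]
contact_force: [-0.5, 0.2, -0.6]
gripper_width: 55.3
```

```bash
python3 -c "
from h import *
plan([[470.8,29.3,103]],step=20)"
```

```text
clk 19.00 pos [475.5  30.2 107.5] toolz [ 0.15   0.036 -0.988] rad/lat 0.151 -0.029 j [ 0.424  0.208 -0.644  0.054 -0.568 -1.801] pitch -0.132 -1.42 w 55.3
F [-0.5  0.2 -0.6] yaw -2.905
[0.005, 0.0, 0.004, 0.0]
```

>>> {"method": "arm_command", "body": {
  "commands": [0,0,0,0,0,0,0,0,0,0,0,0,0,0,0,0,0,0,0,0],
  "jaw": 0
}}

```text
clock: 19.5
position: [476.7, 30.8, 108.8]
ee_rot: [-0.118, 0.99, 0.009, 0.078]
contact_force: [-0.2, -0.1, 0.7]
gripper_width: 30.6
```

```bash
python3 -c "
from h import *
save('wrist','w12.png')
plan([[475,30,165],[643,15,165]],step=50)"
```

```text
clk 19.55 pos [476.7  30.8 108.8] toolz [ 0.152  0.037 -0.988] rad/lat 0.154 -0.029 j [ 0.424  0.207 -0.642  0.054 -0.569 -1.801] pitch -0.134 -1.417 w 30.8
F [-0.3  0.8 -1. ] yaw -2.904
[-0.003, 0.0, -0.028, 0.0, -0.004, 0.0, -0.028, 0.0, -0.039, -0.014, 0.006, 0.0, -0.04, -0.014, 0.006, 0.0, -0.039, -0.013, 0.007, 0.0]
[-0.04, -0.014, 0.006, 0.0]
```

View pics/w12.png

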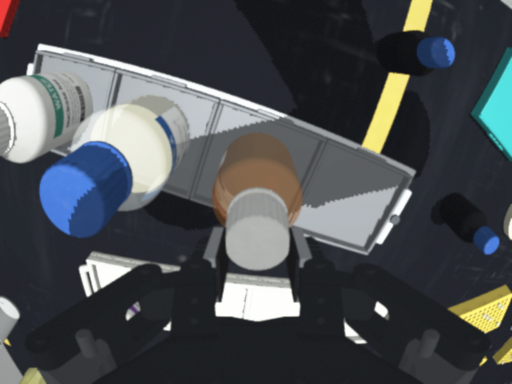

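>>> {"method": "arm_command", "body": {
  "commands": [-0.003,0,-0.024,0,-0.004,0,-0.03,0,-0.039,-0.014,0.006,0,-0.04,-0.014,0.006,0,-0.039,-0.013,0.006,0]
}}

```text
clock: 20.05
position: [595.5, 17.0, 162.7]
ee_rot: [-0.119, 0.99, 0.009, 0.072]
contact_force: [0.3, 1.7, -2.2]
gripper_width: 30.9
```

```bash
python3 -c "
from h import *
plan([[643.5,14,165]],step=50)"
```

```text
clk 20.05 pos [595.5  17.  162.7] toolz [ 0.141  0.036 -0.989] rad/lat 0.145 -0.008 j [ 0.304  0.328 -0.277  0.011 -0.82  -1.644] pitch -0.871 -1.425 w 30.9
F [ 0.3  1.7 -2.2] yaw -2.903
[-0.046, -0.014, 0.004, 0.0]
```

>>> {"method": "arm_command", "body": {
  "commands": [-0.045,-0.014,0.004,0,0,0,0,0,0,0,0,0,0,0,0,0,0,0,0,0]
}}

```text
clock: 20.55
position: [645.0, 12.9, 158.7]
ee_rot: [-0.117, 0.991, 0.009, 0.068]
contact_force: [-0.5, 0.1, -2.0]
gripper_width: 30.4
```

```bash
python3 -c "
from h import *
save('wrist','w13.png');save('side','s13.png')
plan([[643.5,14,112]],step=50)"
```

```text
clk 20.65 pos [645.2  13.  159.3] toolz [ 0.133  0.034 -0.991] rad/lat 0.137 -0.003 j [ 0.272  0.413 -0.148  0.004 -0.872 -1.609] pitch -1.137 -1.433 w 30.7
F [ 0.4 -0.3 -2.1] yaw -2.906
[0.008, 0.001, 0.047, 0.0]
```

View pics/w13.png

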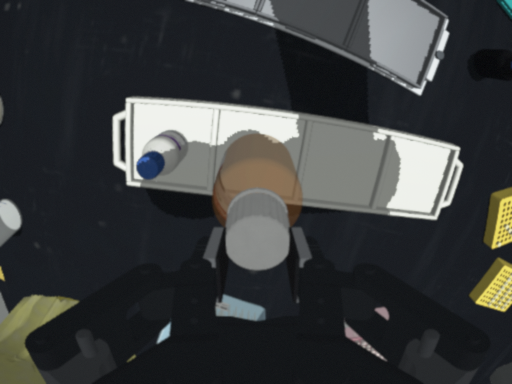

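View pics/s13.png

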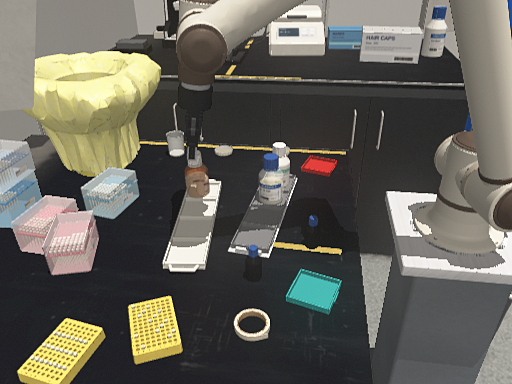

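```bash
python3 -c "
from h import *
i=arm.camera_info('wrist')
P=np.array([onz('wrist',u,18,i)[:2] for u in[(127,97),(459,147),(437,217),(128,184)]]);print(P.round(1),P.mean(0).round(1))
print(P[1]-P[0],P[2]-P[3], np.linalg.norm(P[1]-P[0]))
D=[np.array(onz('wrist',u,18,i)[:2]) for u in[(218,107),(304,119),(388,134)]];print(np.round(D,1))
c=np.array([633.1,57.3]);th=.111;R=np.array([[np.cos(th),-np.sin(th)],[np.sin(th),np.cos(th)]])
for m in[(-46,-179),(-46,179),(46,179),(46,-179),(-43,-88),(-43,0),(-43,88)]:print(m,(c+R@m).round(1))
"
```

```text
[[ 608.  -124.1]
 [ 570.1  226.2]
 [ 657.   237.4]
 [ 698.2 -113.5]] [633.3  56.5]
[-37.84291427 350.26773733] [-41.13864986 350.88539526] 352.3060799604496
[[601.4 -34. ]
 [593.7  45.6]
 [584.2 132.3]]
(-46, -179) [ 607.2 -125.7]
(-46, 179) [567.6 230.1]
(46, 179) [659.  240.3]
(46, -179) [ 698.6 -115.5]
(-43, -88) [600.1 -34.9]
(-43, 0) [590.4  52.5]
(-43, 88) [580.6 140. ]
```

>>> {"method": "arm_command", "body": {
  "commands": [0.008,0.001,0.044,0,0,0,0,0,0,0,0,0,0,0,0,0,0,0,0,0]
}}

```text
clock: 21.15
position: [645.2, 14.7, 121.7]
ee_rot: [-0.119, 0.99, 0.009, 0.074]
contact_force: [0.9, 0.9, -2.6]
gripper_width: 30.7
```

```bash
python3 -c "
from h import *
plan([[643.5,14,108.5]],step=50)"
```

```text
clk 21.15 pos [645.2  14.7 121.7] toolz [ 0.144  0.036 -0.989] rad/lat 0.149 -0.005 j [ 0.275  0.446 -0.203  0.007 -0.772 -1.611] pitch -1.016 -1.422 w 30.7
F [ 0.9  0.9 -2.6] yaw -2.902
[0.004, 0.0, 0.013, 0.0]
```

>>> {"method": "arm_command", "body": {
  "commands": [0.005,0,0.014,0,0,0,0,0,0,0,0,0,0,0,0,0,0,0,0,0]
}}

```text
clock: 21.65
position: [646.8, 14.8, 114.8]
ee_rot: [-0.12, 0.989, 0.009, 0.081]
contact_force: [0.6, -1.0, -2.6]
gripper_width: 30.7
```

```bash
python3 -c "
from h import *
plan([[643.5,14,108.5]],step=50)"
```

```text
clk 21.65 pos [646.8  14.8 114.8] toolz [ 0.158  0.038 -0.987] rad/lat 0.162 -0.007 j [ 0.276  0.451 -0.218  0.01  -0.739 -1.612] pitch -0.973 -1.408 w 30.7
F [ 0.6 -1.  -2.6] yaw -2.901
[0.004, 0.0, 0.006, 0.0]
```

>>> {"method": "arm_command", "body": {
  "commands": [0.005,0,0.006,0,0.005,0,0.005,0,0,0,0,0,0,0,0,0,0,0,0,0]
}}

```text
clock: 22.15
position: [645.6, 14.6, 109.5]
ee_rot: [-0.121, 0.988, 0.01, 0.091]
contact_force: [0.3, 0.3, -1.2]
gripper_width: 30.9
```

```bash
python3 -c "
from h import *
plan([[643.5,14,108.5]],step=50)"
```

```text
clk 22.15 pos [645.6  14.6 109.5] toolz [ 0.177  0.041 -0.983] rad/lat 0.182 -0.009 j [ 0.277  0.448 -0.244  0.014 -0.696 -1.614] pitch -0.9 -1.388 w 30.9
F [ 0.3  0.3 -1.2] yaw -2.897
[0.002, 0.0, 0.001, 0.0]
```

>>> {"method": "arm_command", "body": {
  "commands": [0,0,0,0,0,0,0,0,0,0,0,0,0,0,0,0,0,0,0,0],
  "jaw": 0.65
}}

```text
clock: 22.65
position: [645.5, 14.1, 108.8]
ee_rot: [-0.121, 0.988, 0.009, 0.09]
contact_force: [0.8, -0.2, 0.5]
gripper_width: 55.5
```

```bash
python3 -c "
from h import *
save('wrist','w14.png')
plan([[645,14,200]],step=50)"
```

```text
clk 22.70 pos [645.5  14.1 108.8] toolz [ 0.176  0.04  -0.984] rad/lat 0.181 -0.009 j [ 0.276  0.449 -0.245  0.015 -0.696 -1.614] pitch -0.9 -1.389 w 55.4
F [-0.5 -0.1 -0.4] yaw -2.897
[-0.008, 0.0, -0.045, 0.0, -0.008, 0.0, -0.045, 0.0]
```

View pics/w14.png

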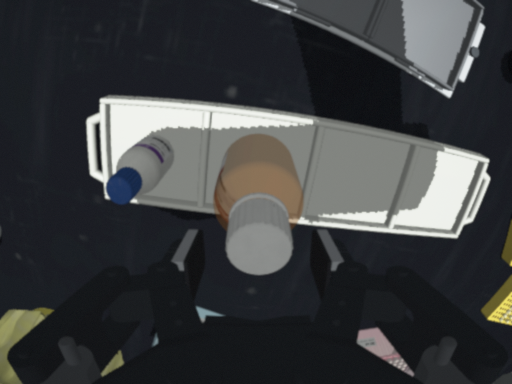

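Amber is in its well, standing. I'm minimising tilt drift, which builds up over move/stop events, so I retreat in one continuous motion.

>>> {"method": "arm_command", "body": {
  "commands": [-0.008,0,-0.045,0,-0.008,0,-0.045,0,0.02,0,-0.02,0,0.04,0.0,0,0,0.03,0.0,0,0]
}}

```text
clock: 23.2
position: [556.9, -7.7, 207.2]
ee_rot: [-0.122, 0.988, 0.009, 0.091]
contact_force: [0.2, -0.8, -0.4]
gripper_width: 55.8
```

```bash
python3 -c "
from h import *
st()"
```

```text
clk 23.20 pos [556.9  -7.7 207.2] toolz [ 0.178  0.039 -0.983] rad/lat 0.182 -0.012 j [ 0.284  0.205 -0.333  0.016 -0.851 -1.619] pitch -0.723 -1.388 w 55.8
```

>>> {"method": "arm_command", "body": {
  "commands": [0.02,0.01,0,0,0.02,0.01,0,0,0.02,0.01,0,0,0.015,0.005,0,0,0.01,0.0,0,0]
}}

```text
clock: 23.7
position: [461.2, 5.0, 192.4]
ee_rot: [-0.121, 0.988, 0.009, 0.092]
contact_force: [0.4, -0.3, 0.7]
gripper_width: 55.6
```

```bash
python3 -c "
from h import *
st()"
```

```text
clk 23.70 pos [461.2   5.  192.4] toolz [ 0.181  0.041 -0.983] rad/lat 0.183 -0.030 j [ 0.385  0.049 -0.572  0.044 -0.766 -1.741] pitch -0.244 -1.388 w 55.6
```

```bash
python3 -c "
from h import *
plan([[550,41,197]],step=50)"
```

```text
clk 23.70 pos [461.2   5.  192.4] toolz [ 0.181  0.041 -0.983] rad/lat 0.183 -0.030 j [ 0.385  0.049 -0.572  0.044 -0.766 -1.741] pitch -0.244 -1.388 w 55.6
F [ 0.4 -0.3  0.7] yaw -2.898
[-0.047, 0.007, 0.006, 0.0, -0.047, 0.007, 0.007, 0.0]
```

>>> {"method": "arm_command", "body": {
  "commands": [-0.047,0.007,0.008,0,-0.047,0.007,0.008,0,0,0,0,0,0,0,0,0,0,0,0,0]
}}

```text
clock: 24.2
position: [547.6, 39.9, 191.4]
ee_rot: [-0.121, 0.989, 0.009, 0.09]
contact_force: [-0.1, -0.6, 1.5]
gripper_width: 55.6
```

```bash
python3 -c "
from h import *
plan([[465,5,205]],step=20)"
```

```text
clk 24.20 pos [547.6  39.9 191.4] toolz [ 0.175  0.039 -0.984] rad/lat 0.177 -0.030 j [ 0.385  0.206 -0.383  0.041 -0.804 -1.738] pitch -0.627 -1.394 w 55.6
F [-0.1 -0.6  1.5] yaw -2.898
[0.017, -0.003, -0.006, 0.0, 0.017, -0.003, -0.006, 0.0, 0.017, -0.003, -0.006, 0.0, 0.017, -0.003, -0.006, 0.0, 0.017, -0.002, -0.005, 0.0]
```

```bash
python3 -c "
from h import *
plan([[460,-60,165]],step=27)"
```

```text
clk 24.20 pos [547.6  39.9 191.4] toolz [ 0.175  0.039 -0.984] rad/lat 0.177 -0.030 j [ 0.385  0.206 -0.383  0.041 -0.804 -1.738] pitch -0.627 -1.394 w 55.6
F [-0.1 -0.6  1.5] yaw -2.898
[0.019, -0.013, 0.001, 0.0, 0.019, -0.013, 0.001, 0.0, 0.019, -0.012, 0.001, 0.0, 0.018, -0.013, 0.001, 0.0, 0.019, -0.012, 0.001, 0.0]
[0.018, -0.013, 0.002, 0.0]
```

>>> {"method": "arm_command", "body": {
  "commands": [0.025,-0.018,0.001,0,0.025,-0.018,0.001,0,0.025,-0.018,0.001,0,0.022,-0.015,0.001,0,0.015,-0.01,0.001,0]
}}

```text
clock: 24.7
position: [455.6, -66.4, 166.9]
ee_rot: [-0.122, 0.988, 0.009, 0.091]
contact_force: [0.1, -0.0, 0.3]
gripper_width: 55.3
```

```bash
python3 -c "
from h import *
i=arm.camera_info('wrist');save('wrist','w15.png')
print(proj('wrist',[461.9,-59.2,136],i))
plan([[463.3,-59,116]],step=27)"
```

```text
[266.07392523 225.65982774]
clk 24.75 pos [453.1 -67.4 166. ] toolz [ 0.175  0.04  -0.984] rad/lat 0.179 0.003 j [ 0.206  0.085 -0.591 -0.005 -0.714 -1.53 ] pitch -0.208 -1.391 w 55.3
F [-2.5 -1.1 -0.4] yaw -2.898
[-0.001, 0.003, 0.026, 0.0, -0.002, 0.003, 0.025, 0.0]
```

View pics/w15.png

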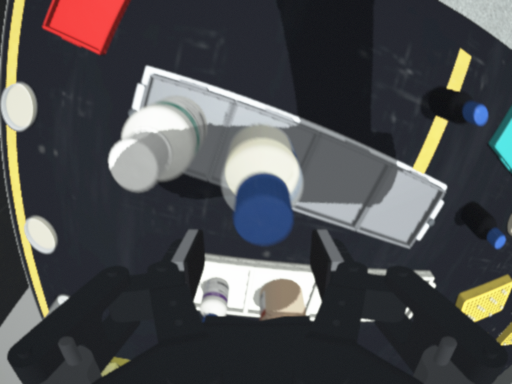

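>>> {"method": "arm_command", "body": {
  "commands": [0.001,0.003,0.019,0,0.001,0.002,0.019,0,0.001,0.002,0.019,0,0,0,0,0,0,0,0,0]
}}

```text
clock: 25.25
position: [456.4, -61.0, 111.3]
ee_rot: [-0.119, 0.988, 0.009, 0.093]
contact_force: [0.7, 0.4, 0.7]
gripper_width: 55.5
```

```bash
python3 -c "
from h import *
save('wrist','w16.png')
plan([[463.3,-59,116]],step=27)"
```

```text
clk 25.30 pos [456.3 -61.  111.4] toolz [ 0.182  0.04  -0.982] rad/lat 0.186 -0.001 j [ 2.220e-01  1.680e-01 -6.720e-01  1.000e-03 -5.440e-01 -1.554e+00] pitch -0.04 -1.383 w 55.8
F [-0.   0.6 -0.5] yaw -2.901
[-0.008, 0.0, -0.003, 0.0]
```

View pics/w16.png

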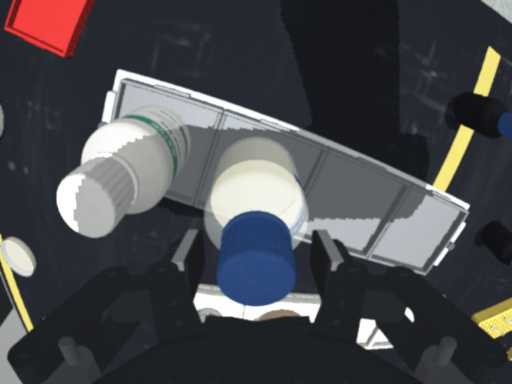

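>>> {"method": "arm_command", "body": {
  "commands": [-0.006,0,-0.002,0,0,0,0,0,0,0,0,0,0,0,0,0,0,0,0,0]
}}

```text
clock: 25.8
position: [464.0, -59.3, 118.2]
ee_rot: [-0.119, 0.988, 0.009, 0.097]
contact_force: [-0.5, -0.6, -0.5]
gripper_width: 55.3
```

>>> {"method": "arm_command", "body": {
  "commands": [0,0,0,0,0,0,0,0,0,0,0,0,0,0,0,0,0,0,0,0],
  "jaw": 0
}}

```text
clock: 26.3
position: [464.2, -59.3, 118.7]
ee_rot: [-0.119, 0.988, 0.009, 0.097]
contact_force: [0.4, 0.6, 1.2]
gripper_width: 36.3
```

```bash
python3 -c "
from h import *
save('wrist','w17.png')
plan([[460,-61,175],[610,84,172]],step=50)"
```

```text
clk 26.35 pos [464.1 -59.3 118.7] toolz [ 0.189  0.042 -0.981] rad/lat 0.194 -0.001 j [ 0.222  0.165 -0.651  0.002 -0.56  -1.554] pitch -0.074 -1.376 w 36.2
F [-0.6 -0.4  1.9] yaw -2.900
[-0.003, 0.0, -0.028, 0.0, -0.004, -0.001, -0.028, 0.0, -0.035, 0.021, 0.007, 0.0, -0.035, 0.021, 0.008, 0.0, -0.035, 0.021, 0.007, 0.0]
[-0.035, 0.021, 0.008, 0.0, -0.036, 0.021, 0.007, 0.0]
```

View pics/w17.png

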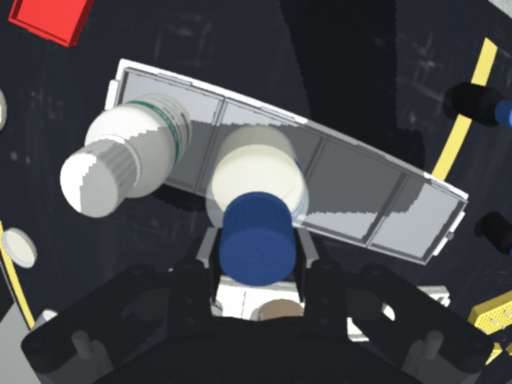

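```bash
python3 -c "
from h import *
plan([[464,-59,172],[530,100,178],[628,101,178]],step=46)"
```

```text
clk 26.35 pos [464.1 -59.3 118.7] toolz [ 0.189  0.042 -0.981] rad/lat 0.194 -0.001 j [ 0.222  0.165 -0.651  0.002 -0.56  -1.554] pitch -0.074 -1.376 w 36.2
F [-0.6 -0.4  1.9] yaw -2.900
[-0.005, 0.0, -0.026, 0.0, -0.005, 0.0, -0.026, 0.0, -0.025, 0.035, 0.003, 0.0, -0.026, 0.035, 0.003, 0.0, -0.025, 0.034, 0.003, 0.0]
[-0.026, 0.035, 0.004, 0.0, -0.031, -0.008, 0.006, 0.0, -0.031, -0.007, 0.006, 0.0, -0.031, -0.008, 0.007, 0.0]
```

>>> {"method": "arm_command", "body": {
  "commands": [-0.005,0,-0.028,0,-0.005,0,-0.03,0,-0.025,0.034,0.002,0,-0.026,0.035,0.003,0,-0.025,0.034,0.003,0]
}}

```text
clock: 26.85
position: [506.8, 57.0, 180.4]
ee_rot: [-0.113, 0.989, 0.01, 0.089]
contact_force: [1.3, -0.3, -3.2]
gripper_width: 36.2
```

```bash
python3 -c "
from h import *
plan([[535,100,178],[631,101,178]],step=46)"
```

```text
clk 26.85 pos [506.8  57.  180.4] toolz [ 0.174  0.039 -0.984] rad/lat 0.174 -0.042 j [ 0.456  0.152 -0.493  0.061 -0.752 -1.839] pitch -0.411 -1.397 w 36.2
F [ 1.3 -0.3 -3.2] yaw -2.913
[-0.018, 0.018, 0.004, 0.0, -0.018, 0.018, 0.005, 0.0, -0.031, -0.007, 0.006, 0.0, -0.031, -0.007, 0.005, 0.0, -0.03, -0.007, 0.006, 0.0]
```

>>> {"method": "arm_command", "body": {
  "commands": [-0.018,0.016,0.004,0,-0.018,0.014,0.005,0,-0.031,-0.007,0.006,0,-0.031,-0.007,0.006,0,-0.03,-0.007,0.006,0]
}}

```text
clock: 27.35
position: [629.8, 102.2, 169.5]
ee_rot: [-0.117, 0.99, 0.01, 0.082]
contact_force: [-0.0, -0.2, -1.7]
gripper_width: 36.2
```

>>> {"method": "arm_command", "body": {
  "commands": [0,0,0,0,0,0,0,0,0,0,0,0,0,0,0,0,0,0,0,0]
}}

```text
clock: 27.85
position: [628.3, 101.4, 163.0]
ee_rot: [-0.116, 0.99, 0.009, 0.077]
contact_force: [0.1, 0.2, -3.4]
gripper_width: 35.7
```

```bash
python3 -c "
from h import *
save('wrist','w18.png')
plan([[630.7,100.8,119.5]],step=46)"
```

```text
clk 27.90 pos [628.3 101.4 163.1] toolz [ 0.15   0.035 -0.988] rad/lat 0.151 -0.031 j [ 0.428  0.386 -0.196  0.041 -0.837 -1.791] pitch -1.026 -1.419 w 35.8
F [-0.3 -0.8 -2.2] yaw -2.908
[0.005, -0.001, 0.043, 0.0]
```

View pics/w18.png

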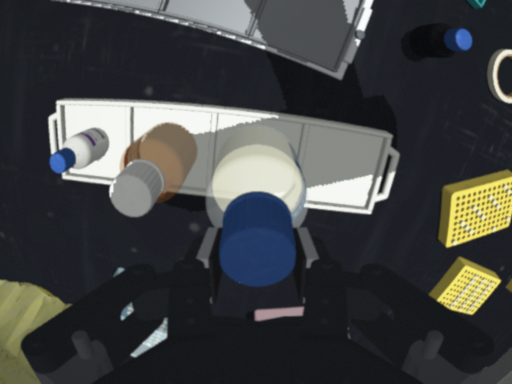

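>>> {"method": "arm_command", "body": {
  "commands": [0.001,0,0.014,0,0.001,0,0.014,0,0.001,0,0.013,0,0,0,0,0,0,0,0,0]
}}

```text
clock: 28.4
position: [631.4, 102.7, 123.9]
ee_rot: [-0.117, 0.99, 0.009, 0.079]
contact_force: [1.4, 1.0, -2.3]
gripper_width: 36.1
```

```bash
python3 -c "
from h import *
plan([[630.7,100.8,119]],step=46)"
```

```text
clk 28.40 pos [631.4 102.7 123.9] toolz [ 0.155  0.037 -0.987] rad/lat 0.156 -0.031 j [ 0.428  0.43  -0.24   0.045 -0.744 -1.795] pitch -0.934 -1.414 w 36.1
F [ 1.4  1.  -2.3] yaw -2.907
[0.002, -0.002, 0.005, 0.0]
```

>>> {"method": "arm_command", "body": {
  "commands": [0,-0.001,0.005,0,0,-0.001,0.005,0,0,0,0,0,0,0,0,0,0,0,0,0]
}}

```text
clock: 28.9
position: [638.7, 102.9, 122.0]
ee_rot: [-0.118, 0.989, 0.01, 0.087]
contact_force: [-0.5, 0.5, -2.4]
gripper_width: 36.1
```

```bash
python3 -c "
from h import *
save('wrist','w19.png')
plan([[630.7,100.8,119]],step=46)"
```

```text
clk 28.95 pos [638.6 102.9 121.9] toolz [ 0.17   0.041 -0.985] rad/lat 0.172 -0.032 j [ 0.424  0.437 -0.238  0.049 -0.723 -1.791] pitch -0.922 -1.398 w 35.9
F [ 0.3 -0.1 -3.3] yaw -2.904
[0.009, 0.0, 0.001, 0.0]
```

View pics/w19.png

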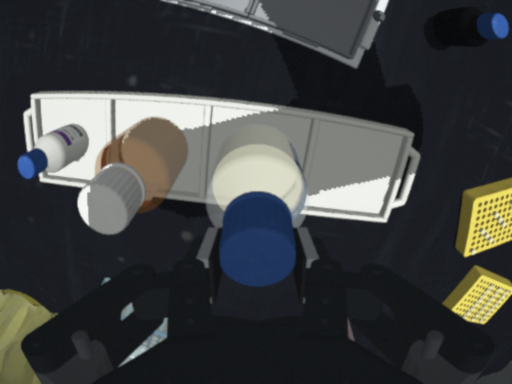

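>>> {"method": "arm_command", "body": {
  "commands": [0.008,0.001,0.004,0,0.007,0,0.003,0,0,0,0,0,0,0,0,0,0,0,0,0]
}}

```text
clock: 29.45
position: [630.7, 101.8, 118.8]
ee_rot: [-0.12, 0.988, 0.011, 0.096]
contact_force: [-0.4, -0.6, 1.8]
gripper_width: 36.3
```

```bash
python3 -c "
from h import *
plan([[630.7,100.8,119]],step=46)"
```

```text
clk 29.45 pos [630.7 101.8 118.8] toolz [ 0.187  0.045 -0.981] rad/lat 0.189 -0.038 j [ 0.43   0.422 -0.281  0.06  -0.679 -1.803] pitch -0.82 -1.381 w 36.3
F [-0.4 -0.6  1.8] yaw -2.900
[0.0, -0.001, 0.0, 0.0]
```

Exactly on target, and in floor contact with nearly the same tilt as at the grasp. Release.

>>> {"method": "arm_command", "body": {
  "commands": [0,0,0,0,0,0,0,0,0,0,0,0,0,0,0,0,0,0,0,0],
  "jaw": 0.65
}}

```text
clock: 29.95
position: [630.8, 101.9, 118.0]
ee_rot: [-0.12, 0.988, 0.011, 0.096]
contact_force: [0.1, 0.1, -0.7]
gripper_width: 55.6
```

```bash
python3 -c "
from h import *
plan([[630.7,101.8,175],[540,20,190],[460,-152,175]],step=46)"
```

```text
clk 29.95 pos [630.8 101.9 118. ] toolz [ 0.187  0.044 -0.981] rad/lat 0.188 -0.038 j [ 0.431  0.423 -0.281  0.06  -0.679 -1.803] pitch -0.821 -1.382 w 55.6
F [ 0.1  0.1 -0.7] yaw -2.900
[-0.005, 0.0, -0.028, 0.0, -0.006, 0.0, -0.028, 0.0, 0.034, -0.019, -0.012, 0.0, 0.034, -0.019, -0.012, 0.0, 0.035, -0.02, -0.011, 0.0]
[0.024, -0.03, -0.002, 0.0, 0.024, -0.029, -0.002, 0.0, 0.024, -0.03, -0.001, 0.0, 0.024, -0.029, -0.002, 0.0, 0.023, -0.03, -0.001, 0.0]
```

>>> {"method": "arm_command", "body": {
  "commands": [-0.005,0,-0.03,0,-0.006,0,-0.032,0,0.034,-0.019,-0.012,0,0.034,-0.019,-0.012,0,0.035,-0.02,-0.011,0]
}}

```text
clock: 30.45
position: [539.9, 20.3, 197.0]
ee_rot: [-0.122, 0.988, 0.01, 0.096]
contact_force: [0.5, -1.0, -0.3]
gripper_width: 55.3
```

```bash
python3 -c "
from h import *
plan([[453,-146,170]],step=46)
save('top','t20.png')"
```

```text
clk 30.45 pos [539.9  20.3 197. ] toolz [ 0.186  0.043 -0.981] rad/lat 0.190 -0.023 j [ 0.351  0.181 -0.399  0.033 -0.799 -1.696] pitch -0.581 -1.38 w 55.3
F [ 0.5 -1.  -0.3] yaw -2.895
[0.026, -0.028, 0.001, 0.0, 0.025, -0.028, 0.001, 0.0, 0.026, -0.028, 0.0, 0.0, 0.025, -0.028, 0.001, 0.0, 0.026, -0.028, 0.0, 0.0]
```

View pics/t20.png

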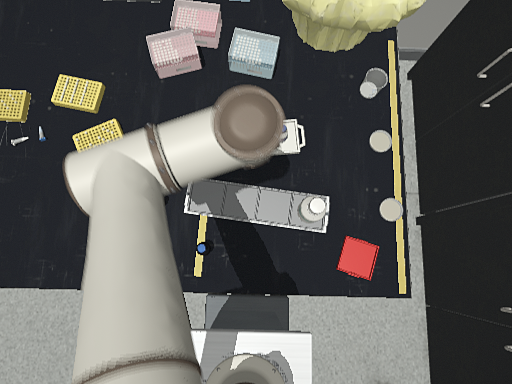

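>>> {"method": "arm_command", "body": {
  "commands": [0.028,-0.032,0.001,0,0.028,-0.032,0.001,0,0.028,-0.03,0,0,0.022,-0.024,0.001,0,0.014,-0.016,0,0]
}}

```text
clock: 31.0
position: [450.3, -145.2, 173.5]
ee_rot: [-0.123, 0.988, 0.01, 0.097]
contact_force: [-0.1, 0.3, -1.0]
gripper_width: 55.7
```

```bash
python3 -c "
from h import *
i=arm.camera_info('wrist');save('wrist','w21.png')
print(proj('wrist',[449.8,-149.6,128],i))
plan([[451,-149.4,111]],step=27)"
```

```text
[251.03998358 200.68414969]
clk 31.05 pos [ 449.  -146.4  173. ] toolz [ 0.188  0.044 -0.981] rad/lat 0.188 0.044 j [-0.     0.104 -0.527 -0.065 -0.752 -1.282] pitch -0.329 -1.383 w 55.4
F [-0.9 -1.6 -0.9] yaw -2.896
[0.004, -0.001, 0.02, 0.0, 0.003, -0.001, 0.021, 0.0, 0.004, -0.001, 0.02, 0.0]
```

View pics/w21.png

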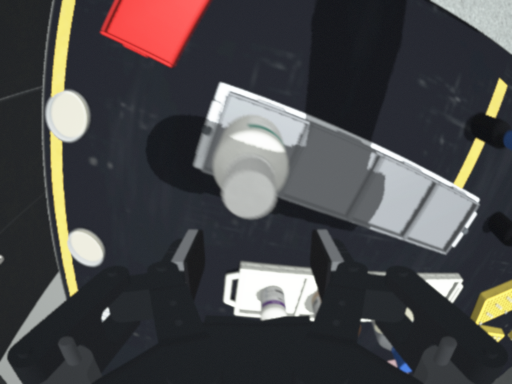

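>>> {"method": "arm_command", "body": {
  "commands": [0.003,-0.002,0.021,0,0.003,-0.002,0.021,0,0.002,-0.001,0.021,0,0,0,0,0,0,0,0,0]
}}

```text
clock: 31.55
position: [456.8, -151.9, 110.3]
ee_rot: [-0.12, 0.988, 0.01, 0.099]
contact_force: [0.0, 0.3, 1.0]
gripper_width: 55.2
```

```bash
python3 -c "
from h import *
i=arm.camera_info('wrist');save('wrist','w22.png')
print(proj('wrist',[449.8,-149.6,128],i))
plan([[451,-149.4,111]],step=27)"
```

```text
[265.46593747 256.67467106]
clk 31.60 pos [ 456.6 -151.8  110.4] toolz [ 0.194  0.043 -0.98 ] rad/lat 0.193 0.046 j [-0.013  0.207 -0.591 -0.083 -0.58  -1.25 ] pitch -0.196 -1.378 w 56.2
F [0.1 0.7 0.1] yaw -2.899
[0.005, 0.004, -0.002, 0.0]
```

View pics/w22.png

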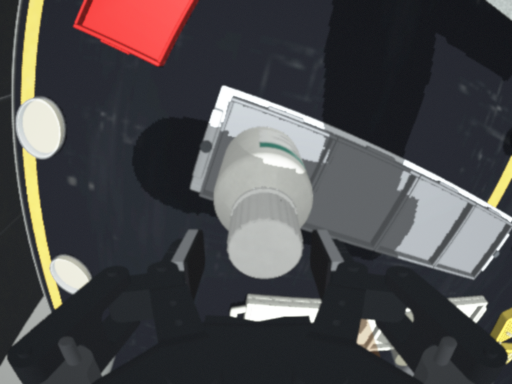

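>>> {"method": "arm_command", "body": {
  "commands": [0,0,0,0,0,0,0,0,0,0,0,0,0,0,0,0,0,0,0,0],
  "jaw": 0
}}

```text
clock: 32.1
position: [457.6, -151.2, 113.2]
ee_rot: [-0.12, 0.987, 0.01, 0.101]
contact_force: [0.6, -0.4, -1.8]
gripper_width: 33.3
```

```bash
python3 -c "
from h import *
i=arm.camera_info('wrist');save('wrist','w23.png')
plan([[456,-151,172],[500,40,178],[535,180,178],[622,189,178]],step=47)"
```

```text
clk 32.15 pos [ 457.6 -151.2  113.2] toolz [ 0.198  0.043 -0.979] rad/lat 0.197 0.046 j [-0.012  0.202 -0.589 -0.083 -0.582 -1.251] pitch -0.196 -1.373 w 33.9
F [ 0.8  0.5 -2.4] yaw -2.898
[-0.005, 0.0, -0.029, 0.0, -0.005, 0.0, -0.029, 0.0, -0.018, 0.035, 0.002, 0.0, -0.018, 0.035, 0.002, 0.0, -0.018, 0.035, 0.002, 0.0]
[-0.017, 0.035, 0.003, 0.0, -0.018, 0.035, 0.002, 0.0, -0.016, 0.032, 0.003, 0.0, -0.017, 0.032, 0.003, 0.0, -0.016, 0.032, 0.004, 0.0]
[-0.017, 0.032, 0.003, 0.0, -0.042, -0.006, 0.009, 0.0, -0.043, -0.006, 0.009, 0.0]
```

View pics/w23.png

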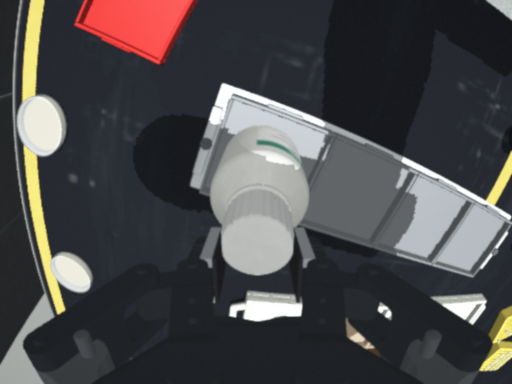

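>>> {"method": "arm_command", "body": {
  "commands": [-0.005,0,-0.029,0,-0.005,0,-0.032,0,-0.018,0.035,0.0,0,-0.018,0.035,0.001,0,-0.018,0.035,0.002,0]
}}

```text
clock: 32.65
position: [481.0, -37.7, 183.9]
ee_rot: [-0.115, 0.988, 0.01, 0.1]
contact_force: [-0.2, -0.1, -2.9]
gripper_width: 33.2
```

```bash
python3 -c "
from h import *
plan([[505,50,178],[545,178,178],[624,190,178]],step=47)"
```

```text
clk 32.65 pos [481.  -37.7 183.9] toolz [ 0.195  0.043 -0.98 ] rad/lat 0.200 -0.010 j [ 0.266  0.094 -0.538  0.015 -0.737 -1.616] pitch -0.293 -1.37 w 33.2
F [-0.2 -0.1 -2.9] yaw -2.910
[-0.021, 0.04, 0.007, 0.0, -0.02, 0.04, 0.007, 0.0, -0.022, 0.038, 0.004, 0.0, -0.023, 0.039, 0.005, 0.0, -0.022, 0.038, 0.004, 0.0]
[-0.039, -0.003, 0.008, 0.0, -0.039, -0.003, 0.008, 0.0]
```

>>> {"method": "arm_command", "body": {
  "commands": [-0.021,0.04,0.006,0,-0.02,0.04,0.005,0,-0.022,0.038,0.004,0,-0.023,0.039,0.005,0,-0.022,0.036,0.004,0]
}}

```text
clock: 33.15
position: [544.1, 183.5, 181.8]
ee_rot: [-0.114, 0.988, 0.01, 0.1]
contact_force: [1.0, -0.8, -2.6]
gripper_width: 33.8
```

```bash
python3 -c "
from h import *
plan([[624,189,178]],step=47)"
```

```text
clk 33.15 pos [544.1 183.5 181.8] toolz [ 0.196  0.043 -0.98 ] rad/lat 0.181 -0.085 j [ 0.651  0.248 -0.388  0.124 -0.755 -2.074] pitch -0.616 -1.392 w 33.8
F [ 1.  -0.8 -2.6] yaw -2.911
[-0.038, -0.006, 0.01, 0.0, -0.039, -0.007, 0.01, 0.0]
```

>>> {"method": "arm_command", "body": {
  "commands": [-0.038,-0.008,0.008,0,-0.038,-0.006,0.008,0,0,0,0,0,0,0,0,0,0,0,0,0]
}}

```text
clock: 33.65
position: [625.0, 195.4, 177.4]
ee_rot: [-0.119, 0.988, 0.01, 0.098]
contact_force: [-0.3, 0.7, -2.1]
gripper_width: 33.5
```

```bash
python3 -c "
from h import *
save('wrist','w24.png')
plan([[625.6,189.6,114]],step=57)"
```

```text
clk 33.70 pos [624.6 195.2 177.5] toolz [ 0.191  0.043 -0.981] rad/lat 0.183 -0.069 j [ 0.581  0.384 -0.187  0.095 -0.818 -1.971] pitch -1.015 -1.388 w 33.1
F [-0.7 -0.  -2.3] yaw -2.901
[0.006, -0.003, 0.031, 0.0, 0.007, -0.002, 0.031, 0.0]
```

View pics/w24.png

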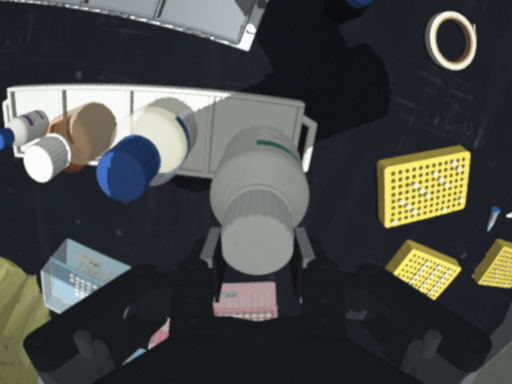

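>>> {"method": "arm_command", "body": {
  "commands": [0.004,-0.002,0.017,0,0.004,-0.002,0.017,0,0.004,-0.002,0.017,0,0,0,0,0,0,0,0,0]
}}

```text
clock: 34.2
position: [621.4, 187.3, 127.2]
ee_rot: [-0.119, 0.988, 0.01, 0.099]
contact_force: [-0.3, 0.2, -1.4]
gripper_width: 33.3
```

```bash
python3 -c "
from h import *
save('wrist','w25.png')
plan([[625.6,189.6,113]],step=57)"
```

```text
clk 34.25 pos [621.1 187.2 127.1] toolz [ 0.193  0.044 -0.98 ] rad/lat 0.186 -0.068 j [ 0.572  0.425 -0.269  0.106 -0.692 -1.978] pitch -0.849 -1.386 w 33.3
F [ 0.2  0.3 -1.7] yaw -2.901
[-0.002, 0.001, 0.015, 0.0]
```

View pics/w25.png

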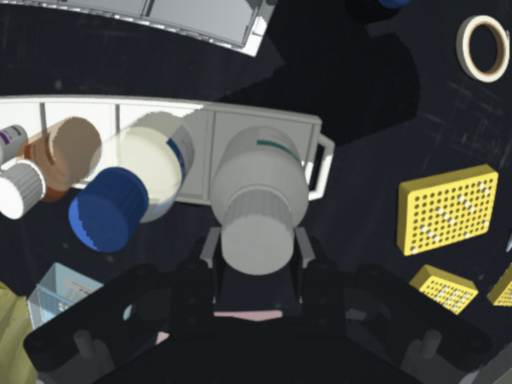

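>>> {"method": "arm_command", "body": {
  "commands": [0.002,0.001,0.009,0,0.002,0.001,0.008,0,0,0,0,0,0,0,0,0,0,0,0,0]
}}

```text
clock: 34.75
position: [621.9, 190.5, 112.3]
ee_rot: [-0.12, 0.987, 0.012, 0.103]
contact_force: [0.1, 0.1, -1.4]
gripper_width: 33.6
```

```bash
python3 -c "
from h import *
save('wrist','w26.png')
plan([[625.6,189.6,113]],step=57)"
```

```text
clk 34.80 pos [621.8 190.5 112.3] toolz [ 0.2    0.048 -0.979] rad/lat 0.193 -0.069 j [ 0.577  0.441 -0.289  0.114 -0.648 -1.991] pitch -0.8 -1.379 w 33.4
F [ 0.3  0.6 -0.9] yaw -2.900
[-0.004, -0.002, 0.0, 0.0]
```

View pics/w26.png

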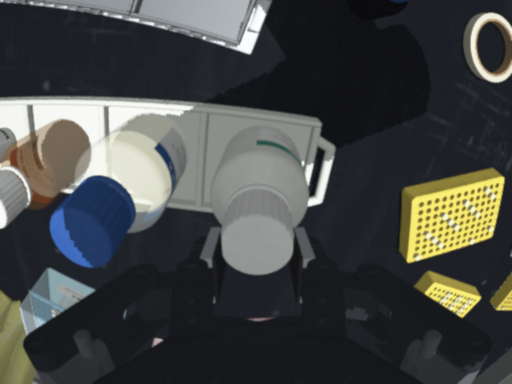

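```bash
python3 -c "
from h import *
i=arm.camera_info('wrist')
print(onz('wrist',(257,249),128,i),onz('wrist',(103,225-8),136,i),onz('wrist',(8,200),120,i))
print(proj('wrist',[618.6,187.9,128],i))
"
```

```text
[612.77633627 188.13066699 128.        ] [608.31496968 116.7315973  136.        ] [628.93515124  38.38443655 120.        ]
[253.60073039 258.16273119]
```

>>> {"method": "arm_command", "body": {
  "commands": [-0.003,-0.001,0.005,0,0,0,0,0,0,0,0,0,0,0,0,0,0,0,0,0]
}}

```text
clock: 35.3
position: [629.0, 192.4, 112.8]
ee_rot: [-0.12, 0.987, 0.013, 0.107]
contact_force: [-0.1, -0.9, -1.7]
gripper_width: 33.6
```

```bash
python3 -c "
from h import *
plan([[625.6,189.6,113]],step=57)"
```

```text
clk 35.30 pos [629.  192.4 112.8] toolz [ 0.208  0.052 -0.977] rad/lat 0.203 -0.069 j [ 0.573  0.448 -0.278  0.116 -0.643 -1.987] pitch -0.814 -1.369 w 33.6
F [-0.1 -0.9 -1.7] yaw -2.899
[0.004, -0.002, -0.001, 0.0]
```

>>> {"method": "arm_command", "body": {
  "commands": [0,0,0,0,0,0,0,0,0,0,0,0,0,0,0,0,0,0,0,0],
  "jaw": 0.65
}}

```text
clock: 35.8
position: [629.4, 192.4, 112.9]
ee_rot: [-0.121, 0.987, 0.013, 0.107]
contact_force: [0.4, -0.5, 0.5]
gripper_width: 55.5
```

```bash
python3 -c "
from h import *
plan([[629,192,185],[560,150,240],[450,100,250]],step=46)"
```

```text
clk 35.80 pos [629.4 192.4 112.9] toolz [ 0.209  0.052 -0.977] rad/lat 0.203 -0.070 j [ 0.573  0.448 -0.278  0.117 -0.643 -1.987] pitch -0.813 -1.369 w 55.5
F [ 0.4 -0.5  0.5] yaw -2.898
[-0.008, 0.0, -0.035, 0.0, -0.007, 0.0, -0.036, 0.0, 0.021, -0.008, -0.023, 0.0, 0.021, -0.008, -0.023, 0.0, 0.021, -0.008, -0.024, 0.0]
[0.038, -0.007, -0.012, 0.0, 0.038, -0.008, -0.012, 0.0, 0.038, -0.007, -0.011, 0.0]
```

>>> {"method": "arm_command", "body": {
  "commands": [-0.008,0,-0.035,0,-0.007,0,-0.036,0,0.021,-0.008,-0.023,0,0.021,-0.008,-0.023,0,0.021,-0.008,-0.024,0]
}}

```text
clock: 36.3
position: [559.4, 150.1, 240.6]
ee_rot: [-0.121, 0.987, 0.011, 0.104]
contact_force: [0.1, 0.3, 0.9]
gripper_width: 55.3
```

>>> {"method": "arm_command", "body": {
  "commands": [0.038,-0.007,-0.012,0,0.038,-0.008,-0.012,0,0.038,0.02,-0.011,0,0.02,0.04,0,0,0.01,0.04,0,0]
}}

```text
clock: 36.8
position: [391.5, 192.8, 250.0]
ee_rot: [-0.116, 0.987, 0.014, 0.11]
contact_force: [0.6, 1.3, -0.2]
gripper_width: 55.4
```

```bash
python3 -c "
from h import *
st()
for n in('top','side','wrist'):save(n,n+'30.png')
np.save('w30.npy',arm.camera_info('wrist')['world_from_camera'])
for f in('top30','side30'):
  im=cv2.imread('pics/'+f+'.png');c=im[80:220,120:330] if f[0]=='t' else im[130:300,130:320];cv2.imwrite('pics/'+f+'z.png',cv2.resize(c,None,fx=3.5,fy=3.5,interpolation=cv2.INTER_CUBIC))
"
```

```text
clk 36.80 pos [391.5 192.8 250. ] toolz [ 0.214  0.054 -0.975] rad/lat 0.171 -0.139 j [ 0.93  -0.076 -0.593  0.18  -0.889 -2.37 ] pitch -0.219 -1.406 w 55.4
```

View pics/top30z.png

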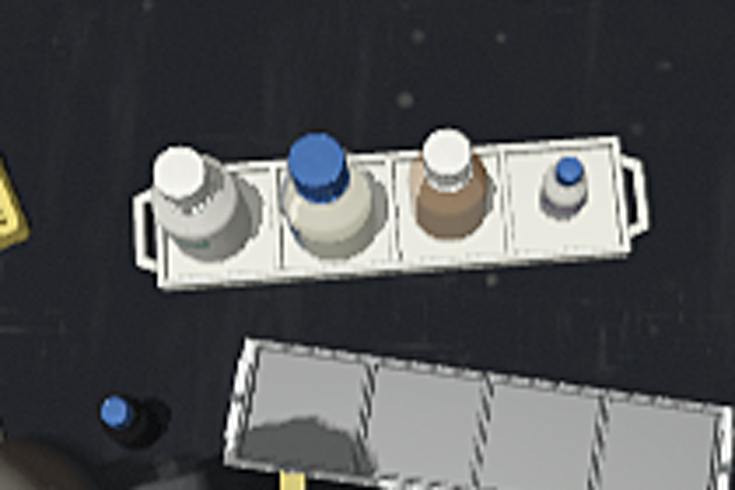

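View pics/side30z.png

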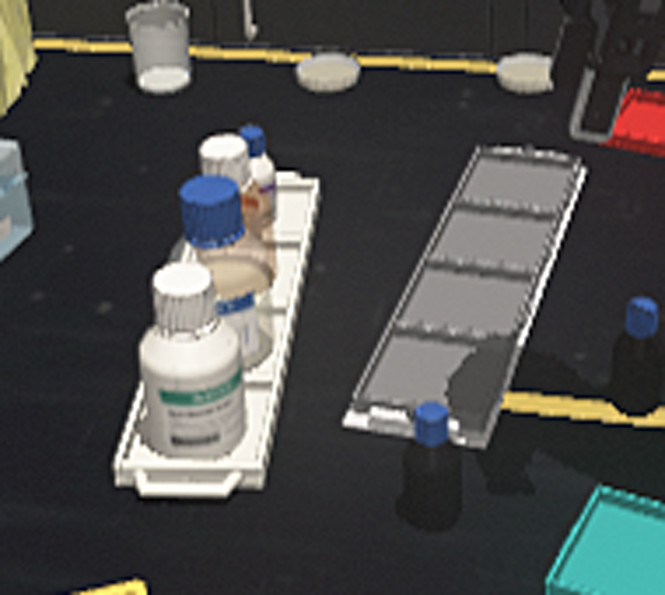

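View pics/wrist30.png

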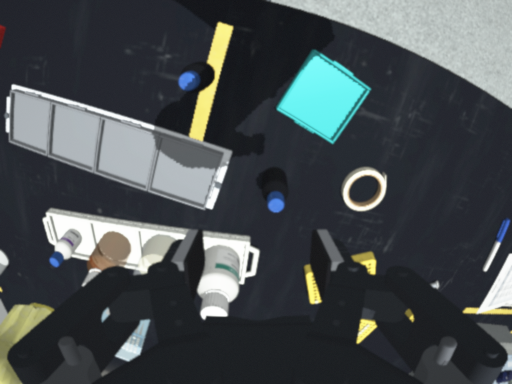

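```bash
python3 -c "
from h import *
t=lambda u,v:(120+(u+.5)/3.5-.5,80+(v+.5)/3.5-.5)
s=lambda u,v:(130+(u+.5)/3.5-.5,130+(v+.5)/3.5-.5)
F={'top':(635.25,55.77,.11),'side':(632.3,60.9,.113)}
for nm,h,wy,a,b in [('hdpe',128,132,(181,172),(183,280)),('buf',136,44,(318,162),(211,192)),('amber',120,-44,(446,152),(224,150)),('drop',86,-132,(571,169),(252,133))]:
  q,e=tri([ray('top',t(*a)),ray('side',s(*b))]);o=[]
  for n,p in(('top',t(*a)),('side',s(*b))):
    x,y,th=F[n];d=onz(n,p,h)[:2]-[x,y];R=np.array([[np.cos(th),-np.sin(th)],[np.sin(th),np.cos(th)]]);o.append((R.T@d-[0,wy]).round(1))
  print(nm,q.round(1),np.round(e,1),'well offset top,side',o)
for n in('top','side'):
  T=arm.camera_info(n)['world_from_camera']
  for k in('amber','hdpe','buffer','dropper'):
    for d in arm.place_of(n,k+'_bottle_mid'):
      if d['confidence']>.5:
        c=T[:3,:3]@np.array(d['centre'])+T[:3,3];x,y,th=F[n];R=np.array([[np.cos(th),-np.sin(th)],[np.sin(th),np.cos(th)]])
        print(n,k,c.round(1),(R.T@(c[:2]-[x,y])).round(1))
"
```

```text
hdpe [619.5 192.4 125.7] [1.2 1.2] well offset top,side [array([-0.2,  5.1]), array([-0. ,  4.3])]
buf [627.1 100.2 133. ] [1.2 1.2] well offset top,side [array([-3.2,  0.8]), array([-3.1,  1.6])]
amber [643.   15.2 117.5] [1.5 1.5] well offset top,side [array([3.8, 2.8]), array([2.9, 3.1])]
drop [647.2 -73.6  84.3] [0.9 0.9] well offset top,side [array([-2.1,  2.2]), array([-1.9,  0.6])]
top amber [647.7  16.4  65.2] [  8.1 -40.5]
top hdpe [618.2 196.2  71.4] [ -1.5 141.4]
top buffer [631.7 102.   78. ] [ 1.6 46.3]
top dropper [650.7 -70.5  50.3] [   1.5 -127.2]
top dropper [466.2 237.8  40. ] [-148.1  199.4]
side amber [642.5   9.6  64.6] [  4.4 -52.1]
side amber [617.8 187.9  66.2] [-1.000e-01  1.278e+02]
side hdpe [620.2 188.9  65.2] [  2.4 128.5]
side buffer [625.1  98.3  71.3] [-2.9 38. ]
side dropper [350.5 112.9  39.4] [-274.1   83.4]
side dropper [649.4 -70.9  50.5] [   2.1 -132.9]
side dropper [462.8 236.4  38.5] [-148.7  193.5]
```

```bash
python3 -c "
from h import *
print(arm.job_done())"
```

```text
the job is handed in; nothing more can be done
None
```

All four bottles are in the white carrier in reversed order, and I handed the job in at about 37 s of the 90 s. From the leftmost well to the rightmost they now stand HDPE, buffer, amber, dropper. The two black droppers were left alone.

- **Standing:** in the last top, side and wrist pictures every bottle stood upright, and the gripper was well clear.
- **Height:** the measured cap-top heights came out 2–3 mm below the nominal 8 mm floor plus bottle height. That is within what two cameras can resolve, so I take them as flat on the floor.
- **Centring:** measured from the cap tops in the top and side views, the offsets from the well middles were:

| Bottle | Distance off centre |
|---|---|
| dropper | 2–3 mm |
| buffer | 3–4 mm |
| amber | 4–5 mm |
| HDPE | 4–5 mm, along the row |

I left the 4–5 mm offsets, because they are well clear of the walls and a nudge risked more than it gained.

- **Disagreements:** the networks' positions differed from these by up to about 9 mm. The side camera also reported one false amber where the HDPE stands.
- **Tool tilt:** the tool gradually leaned to about 0.2 rad as small moves added up, and I could not remove it. From the second bottle on I turned the jaws across the lean, so it did not carry over to the bottles. It shows in neither their stance nor the measured wrist forces, which read no more than a few N after each move.

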